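Load the draw balls into the ball machine's feed channel

TASK

Load the ball machine for the draw: pull the feed channel's gate fully up, then carry the ball tray by its upright tab to the channel's flared inlet and tip it there so that all six balls run down the groove in single file and queue against the machine. Do not touch the balls with the gripper and let none fall; leave the gate up, set the empty tray back down flat on the table, let go of it, and leave everything else standing where it is.

Things in the scene. Friction and masses are not known exactly. Their poses are not given: they have to be found in the camera images.
- tray: Loose beech ball tray, 192 x 88, walls to z 34, 0.2 to 0.4 kg. Origin on its underside; x towards its open mouth, y left, z up. Floor top at z 8, dimpled: the 4 balls along the straight guide (y -41) roll off when it is tipped nose-down some 24 degrees, the 2 of the deeper second row at some 34, so that all file out without wedging if tipped slowly. Inner width 76, cut down by a 45-degree wall from x 38 to a spout at x 76. Rear wall, x -87 to -75, carries the upright tab.
- tray_tab (a point): Point to grip in the tray's upright tab (tray x -81, y 0, z 74): the middle of its thickness (12, along tray x) and width (56, along tray y), 18 below its top edge at z 92. Ball tops are at z 39; the nearest balls are centred 24 in front of the tab.
- tray_mouth (a point): Middle of the tray's mouth, on the floor's upper face at its front lip (tray x 105, y -19, z 8). The spout that ends here runs from tray x 76 to 105, is 38 wide inside and 50 outside, walls to z 34; the floor under the lip is 8 thick.
- ball0_center (a point): Centre of one of the six white hard-plastic draw balls, 32 in diameter, 20 g, polished; each starts in a dimple of the tray (tray x, y: -57, -19).
- ball1_center (a point): Centre of one of the six white hard-plastic draw balls, 32 in diameter, 20 g, polished; each starts in a dimple of the tray (tray x, y: -38, +19).
- ball2_center (a point): Centre of one of the six white hard-plastic draw balls, 32 in diameter, 20 g, polished; each starts in a dimple of the tray (tray x, y: -19, -19).
- ball3_center (a point): Centre of one of the six white hard-plastic draw balls, 32 in diameter, 20 g, polished; each starts in a dimple of the tray (tray x, y: 0, +19).
- ball4_center (a point): Centre of one of the six white hard-plastic draw balls, 32 in diameter, 20 g, polished; each starts in a dimple of the tray (tray x, y: +19, -19).
- ball5_center (a point): Centre of one of the six white hard-plastic draw balls, 32 in diameter, 20 g, polished; each starts in a dimple of the tray (tray x, y: +57, -19).
- machine: Fixed ball-draw machine: grey base cabinet 280 x 280 x 140 under a clear globe 250 in diameter, 425 high in all. Origin: on the table below the middle of its front face, where the port with the shut hatch is; x points level into the machine. The feed channel stands before that face, on the -x side.
- channel: Feed channel, an aluminium groove with a flat floor, sloping 14 degrees down to the machine. Origin: on the floor at the lower end, by the shut hatch, 45 above the table; x down the slope, z square to the floor. 38 wide inside, from x -302 to 0; walls 30 high, 5 thick, gate posts (54 high) outside them at x -210. Six queued balls lie at x -19 to -178, centres 16 above the floor.
- inlet (a point): On the channel's floor in the middle of the flared inlet, channel x -295, about 116 above the table. From channel x -252 to -302 the walls flare from 38 to 70 apart. Between inlet and gate there is room for three balls at most.
- gate (a joint): Slide of the channel's gate, a steel plate across the groove at channel x -210, in m: 0 shut, 0.045 at its upper stop. It moves square to the channel's floor (along channel z), takes a pull of about 7 N (tight slide) and stays where it is left.
- gate_tab (a point): Point to grip in the gate's black pull tab: moves with the gate; 82 above the groove's floor when shut. The tab is 12 thick along channel x, 50 wide along channel y, and reaches from 22 below to 16 above this point.
- bottle: Bystander: green glass bottle, 62 in diameter, 205 high; origin under its centre.
- tumbler: Bystander: clear glass tumbler, 72 in diameter, 95 high; origin under its centre.
- beaker: Bystander: white china coffee beaker without handle, 78 in diameter, 85 high; origin under its centre.
- stapler: Bystander: grey stapler, 125 x 36 x 45 high; origin under its centre.
- microphone: Bystander: hand microphone lying on the table between tray and inlet, 210 long along its x, 53 high; origin on the table under its middle.

How it is judged:
On the way, in this order (a step that is already met when the one before it is completed fails the run):
1. The channel's gate is pulled up (at least 38 of its 45 mm) (value of joint gate above 0.038 m), for 0.2 s.
2. The tray is lifted clear of the table with all six balls still in it (height (world z) of tray above 0.03 m and x of ball0_center in the frame of tray between -0.08 and 0.09 m and z of ball0_center in the frame of tray between 0.012 and 0.045 m and x of ball1_center in the frame of tray between -0.08 and 0.09 m and z of ball1_center in the frame of tray between 0.012 and 0.045 m and x of ball2_center in the frame of tray between -0.08 and 0.09 m and z of ball2_center in the frame of tray between 0.012 and 0.045 m and x of ball3_center in the frame of tray between -0.08 and 0.09 m and z of ball3_center in the frame of tray between 0.012 and 0.045 m and x of ball4_center in the frame of tray between -0.08 and 0.09 m and z of ball4_center in the frame of tray between 0.012 and 0.045 m and x of ball5_center in the frame of tray between -0.08 and 0.09 m and z of ball5_center in the frame of tray between 0.012 and 0.045 m), for 0.2 s.
3. All six balls queue in single file in the groove, between the gate and the machine (x of ball0_center in the frame of channel between -0.192 and -0.008 m and y of ball0_center in the frame of channel between -0.008 and 0.008 m and z of ball0_center in the frame of channel between 0.01 and 0.022 m and x of ball1_center in the frame of channel between -0.192 and -0.008 m and y of ball1_center in the frame of channel between -0.008 and 0.008 m and z of ball1_center in the frame of channel between 0.01 and 0.022 m and x of ball2_center in the frame of channel between -0.192 and -0.008 m and y of ball2_center in the frame of channel between -0.008 and 0.008 m and z of ball2_center in the frame of channel between 0.01 and 0.022 m and x of ball3_center in the frame of channel between -0.192 and -0.008 m and y of ball3_center in the frame of channel between -0.008 and 0.008 m and z of ball3_center in the frame of channel between 0.01 and 0.022 m and x of ball4_center in the frame of channel between -0.192 and -0.008 m and y of ball4_center in the frame of channel between -0.008 and 0.008 m and z of ball4_center in the frame of channel between 0.01 and 0.022 m and x of ball5_center in the frame of channel between -0.192 and -0.008 m and y of ball5_center in the frame of channel between -0.008 and 0.008 m and z of ball5_center in the frame of channel between 0.01 and 0.022 m), for 0.3 s.
At the end, for the whole second after the job is handed in: Six balls at rest in single file on the groove floor (centres within 192 mm of the machine, 8 mm of the middle line, 10 to 22 mm above the floor); gate at least 38 mm up; tray released, at rest, flat on the table (under 8 mm above it, tilt under 0.06 rad) (all of step 3 and linear speed of each of ball0, ball1, ball2, ball3, ball4, ball5 below 0.05 m/s and value of joint gate above 0.038 m and height (world z) of tray below 0.008 m and angle between tray's own z axis and vertical below 0.06 rad and linear speed of tray below 0.03 m/s and contact force between the fingers and tray below 0.2 N); the robot touches nothing.
It fails at once if a ball is touched by the gripper (contact force between the fingers and ball0 above 0.5 N or contact force between the fingers and ball1 above 0.5 N or contact force between the fingers and ball2 above 0.5 N or contact force between the fingers and ball3 above 0.5 N or contact force between the fingers and ball4 above 0.5 N or contact force between the fingers and ball5 above 0.5 N).
It fails at once if a ball has fallen on the table or the floor (height (world z) of any of ball0_center, ball1_center, ball2_center, ball3_center, ball4_center, ball5_center below 0.0185 m).
It fails at once if a bystander is moved by more than 30 mm or tipped (distance of any of bottle, tumbler, beaker, stapler, microphone from where it was at the start of the episode above 0.03 m or angle between any of bottle, tumbler, beaker, stapler, microphone's own z axis and vertical above 0.3 rad).
It also fails if it takes over 61 s, if anything falls off the work surface, if the arm or the gripper's body presses on something with over 40 N, if the wrist force passes 120 N, or if a joint passes its speed limit or range.

ROBOT

A 7-joint arm with a two-finger parallel gripper is mounted at the origin on the work surface. World frame = base frame: x ahead of the robot, y to its left, z up, the work surface at z = 0. Lengths are in m, angles in rad, forces in N, time in s.
With the tool pointing down it reaches from about 0.4 to 0.85 m from the base axis. Payload 4.5 kg.
Tool frame: the origin (TCP) lies midway between the tips of the shut fingers; the grasp point (between the pads) lies 19 mm behind it (tcp_to_grasp is the distance from the TCP to the grasp point, in m); z points along the fingers, x is the direction in which the jaws open and shut, and the axes are right-handed (so a half turn about z gives the same grasp; the last joint's range is limited). The gripper opens to 85 mm and grips with 20 to 120 N. Pads are 22 mm wide; open, the fingers measure 114 mm over their backs; the gripper's body (76 mm by 85 mm) begins 54 mm behind the grasp point. The pads swing forward as they close: fully open they stand 13 mm farther back than shut.
Start: joints at [-1.301, 0.689, -0.195, 1.565, 0.157, 0.902, -0.215], TCP at [0.146, 0.608, 0.205] pointing down, gripper open.
Joint ranges: [-3.01, 3.01], [-0.46, 2.08], [-1.47, 1.51], [0.13, 2.56], [-1, 4.14], [0.04, 2.09], [-2.66, 2.66]. Speed limits (rad/s): [2.57, 2.57, 3.14, 3.14, 3.14, 3.14, 3.14].

INTERFACE

Orientations are given as a unit quaternion [x, y, z, w].
In Python, from rig import observe, capture, finish_job, tcp_to_grasp gives the robot as it stands.
- The arm moves only by the shell command python3 -m handwheel 'ROWS'. ROWS is JSON, one flat list of numbers, 7 for each row, row after row: the shift along the tool's x, y, z in m, then the turn, a rotation vector about the tool's x, y, z in degrees, then the opening in per cent of the stroke, from 0 (shut) to 100 (fully open). In form: [x, y, z, rx, ry, rz, grip, x, y, z, rx, ry, rz, grip, ...]. A call has exactly 8 rows; each row is the pose to reach, as a shift and turn from the pose commanded when the call began, along the tool's axes at that moment; what a row does not reach only later rows make up. A row lasts 1/10 s, in which the tool goes at most 50 mm and 8.59 degrees, less where a joint would pass 70% of its speed; a pose out of reach is approached as far as the arm can. A call with a gripper value outside its range is refused whole. The fingers move at their own pace and stop on an object; the grip force is fixed at half the most. Time passes only in rows, so rows that repeat a pose let the fingers close, or fill a call up. It gives the time, the measured TCP pose, the force and the opening at its end, in the units of the state.
- observe(): the state, without advancing time (a new reading comes with each control period).
- capture(name): name is "scene" or "top"; returns a dict with "color" (420x560x3 uint8, red, green, blue), "fx", "fy", "cx", "cy" (pixels), "k1" (the pictures are not rectified: a ray, as slopes to the right and down, at radius r is drawn at 1 + k1 r^2 times it, then the intrinsics apply), "R" (3x3) and "t" (3): a world point X has camera coordinates R X + t. Camera axes: x right, y down, z forward; pixel columns grow to the right and rows downward; lengths in m; the calibration is good to about 2 mm. A picture is of the moment at which its call begins. There is no depth.
- finish_job(): hands the job in, once; it reports no verdict.
The state is a dict: "t": time; "joint_pos": joint angles; "qd": joint speeds; "joint_efforts": joint torques, N m; "position": TCP position; "ee_rot": TCP orientation; "force": force on the tool from outside, world axes, zero at the start; "torque": the same for the moment, N m; "grip_width": finger opening in m.
Only numpy, scipy, OpenCV 4.12 (cv2) and the standard library are available. Lean on these libraries where they do the work, as an engineer would, in place of code of your own. Each camera call takes 0.05 s, during which the arm holds its last target.

## Working session

There is one attempt and no reset: what is moved stays moved. The work goes in short steps, Python scripts to look and compute and a shell command to move; the robot and the scene stay as the last step left them, time stands still between calls to the robot, and variables do not carry over. Pictures are saved under pics/ and viewed, and the job is handed in when it is done.

```bash
ls; mkdir -p pics; python3 - <<'E'
from rig import observe,capture,tcp_to_grasp
import cv2
s=observe();print(s,tcp_to_grasp)
for n in("scene","top"):
    c=capture(n);cv2.imwrite(f"pics/{n}0.png",c["color"][:,:,::-1])
    print(n,{k:v for k,v in c.items() if k!="color"})
E
```

```text
pics
{'t': 0.0, 'joint_pos': array([-1.30122649,  0.68999983, -0.19453271,  1.56639077,  0.15728285,
        0.90250901, -0.21509734]), 'qd': array([-0.00168384, -0.0003028 , -0.00023144, -0.00080318,  0.00027265,
        0.00042825,  0.00037556]), 'joint_efforts': array([-3.91378180e-04, -5.39617145e+01, -1.26691449e+00, -1.58537883e+01,
        9.01197345e-03,  9.71619214e-03, -1.72040941e-06]), 'position': array([0.1458643 , 0.60698907, 0.20406224]), 'ee_rot': array([ 7.85333211e-01,  6.19072557e-01, -7.14859976e-04,  6.37305244e-04]), 'force': array([-0.14462799, -0.88843248, -0.07390883]), 'torque': array([-0.0080492 ,  0.00794438,  0.03744446]), 'grip_width': 0.08530581063736019} 0.0187
scene {'fx': 405.23730192170365, 'fy': 405.23730192170365, 'cx': 277.9685332183594, 'cy': 211.04395336029856, 'k1': -0.0504356757112229, 'R': array([[-0.17051391,  0.98511888, -0.02158259],
       [ 0.63440703,  0.09299697, -0.7673847 ],
       [-0.75395804, -0.14454191, -0.64082362]]), 't': array([ 0.12411426, -0.26358232,  1.53916625])}
top {'fx': 439.70748798112686, 'fy': 439.70748798112686, 'cx': 278.7569704462292, 'cy': 209.18172036407117, 'k1': -0.11053363346700112, 'R': array([[-0.02907648, -0.99956589, -0.00475298],
       [-0.97945385,  0.02944011, -0.19950799],
       [ 0.19956131, -0.00114566, -0.97988467]]), 't': array([-0.00211552,  0.57974988,  0.96154704])}
```

View pics/scene0.png

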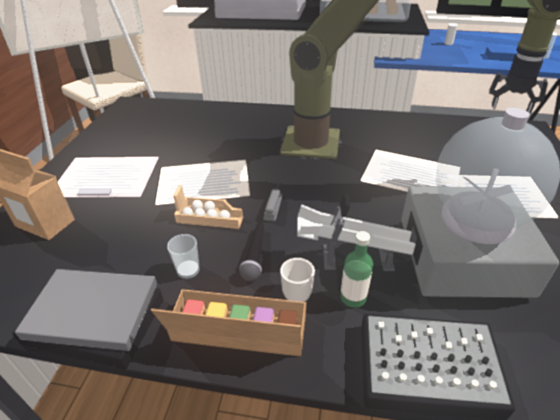

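View pics/top0.png

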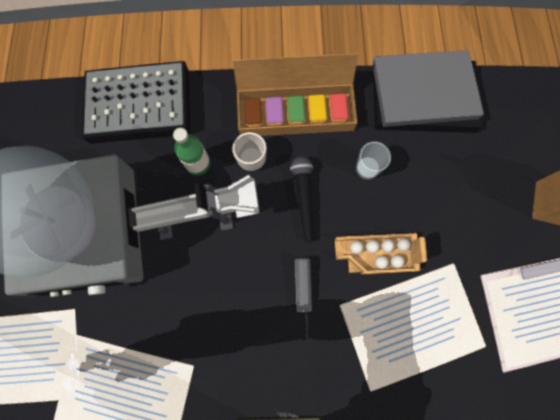

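```bash
cat > h.py <<'E'
import numpy as np,cv2,json
from scipy.spatial.transform import Rotation as Rot
def ray(c,u,v):
    p=cv2.undistortPoints(np.array([[[u,v]]],float),np.array([[c['fx'],0,c['cx']],[0,c['fy'],c['cy']],[0,0,1]]),np.array([c['k1'],0,0,0,0]))[0,0]
    # k1 r^2 model identical to OpenCV radial
    R=np.array(c['R']);t=np.array(c['t'])
    d=R.T@np.array([p[0],p[1],1.]);return -R.T@t,d/np.linalg.norm(d)
def onz(c,u,v,z):
    o,d=ray(c,u,v);return o+d*(z-o[2])/d[2]
def proj(c,X):
    X=np.atleast_2d(X);R=np.array(c['R']);t=np.array(c['t'])
    return cv2.projectPoints(X.astype(float),cv2.Rodrigues(R)[0],t,np.array([[c['fx'],0,c['cx']],[0,c['fy'],c['cy']],[0,0,1]]),np.array([c['k1'],0,0,0,0]))[0][:,0]
def tri(c1,p1,c2,p2):
    o1,d1=ray(c1,*p1);o2,d2=ray(c2,*p2)
    A=np.stack([d1,-d2],1);s=np.linalg.lstsq(A,o2-o1,rcond=None)[0]
    a=o1+s[0]*d1;b=o2+s[1]*d2;return (a+b)/2,np.linalg.norm(a-b)
E
python3 - <<'E'
from rig import capture
import cv2,pickle
S=capture("scene");T=capture("top");pickle.dump((S,T),open("c0.pkl","wb"))
def crop(c,x,y,w,h,k,n): cv2.imwrite(n,cv2.resize(c["color"][y:y+h,x:x+w,::-1],None,fx=k,fy=k,interpolation=cv2.INTER_CUBIC))
crop(T,120,165,150,85,5,"pics/t_ch.png");crop(S,285,190,150,100,5,"pics/s_ch.png")
crop(T,320,220,120,70,6,"pics/t_tr.png");crop(S,160,175,100,60,7,"pics/s_tr.png")
E
```

```text
(no output)
```

View pics/t_ch.png

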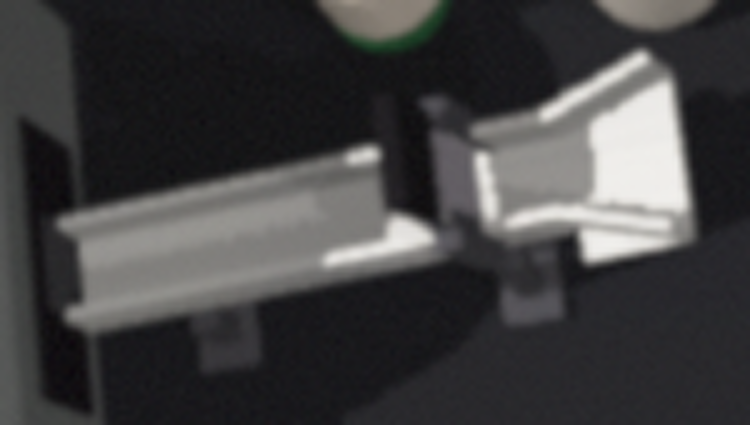

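View pics/s_ch.png

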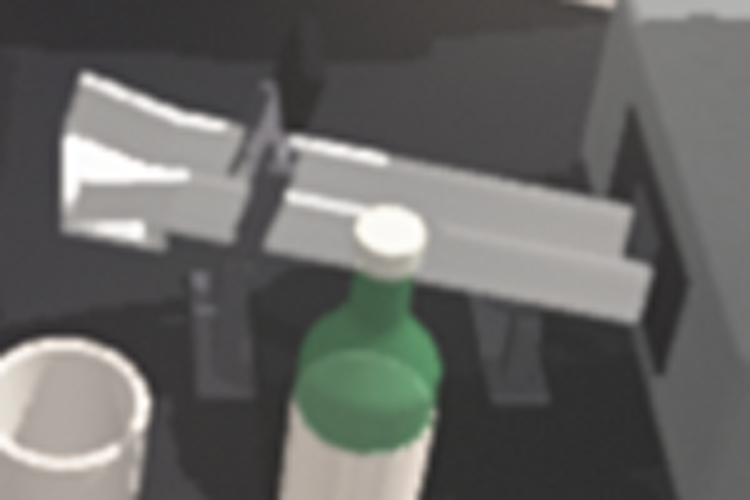

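View pics/t_tr.png

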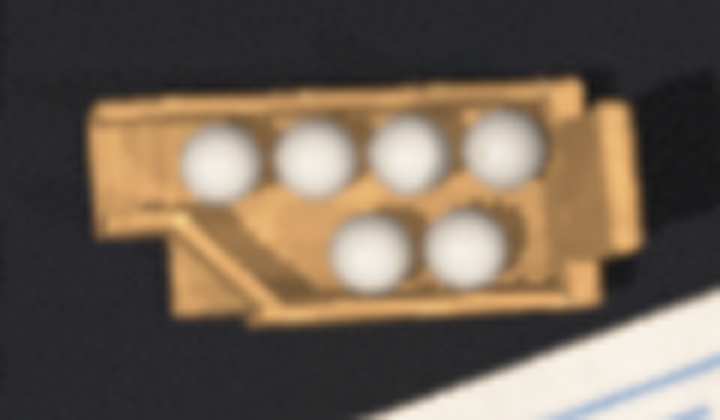

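View pics/s_tr.png

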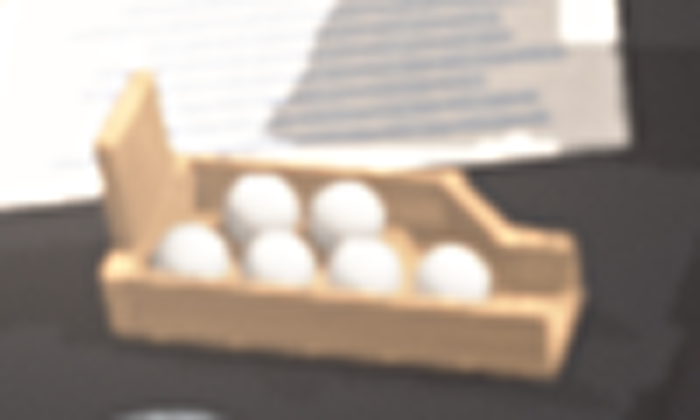

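```bash
python3 - <<'E'
from h import *;import pickle
S,T=pickle.load(open("c0.pkl","rb"))
tc=lambda u,v:(120+(u+.5)/5-.5,165+(v+.5)/5-.5); sc=lambda u,v:(285+(u+.5)/5-.5,190+(v+.5)/5-.5)
P={"far_low":((68,318),(632,206)),"near_low":((60,222),(652,266)),"far_in":((692,228),(84,74)),"near_in":((648,52),(64,136)),
 "far_kink":((558,212),(185,122)),"near_kink":((545,118),(187,177)),"gate_tab?":((440,100),(268,86))}
for n,(a,b) in P.items(): print(n,*[np.round(x,4) for x in tri(T,tc(*a),S,sc(*b))])
# balls
img=T["color"];m=(img.min(2)>150).astype(np.uint8)
B=np.array([(505,148),(467,250),(409,153),(372,253),(315,157),(221,163)],float)
loc=np.array([(-57,-19),(-38,19),(-19,-19),(0,19),(19,-19),(57,-19)])/1e3
W=[]
bs=np.array([(192,255),(264,210),(279,268),(347,216),(367,273),(454,280)],float) # scene crop guesses
for (u,v) in B:
    u,v=320+(u+.5)/6-.5,220+(v+.5)/6-.5
    W.append(onz(T,u,v,0.023))
W=np.array(W)
def fit(L,W):
    lc=L-L.mean(0);wc=W[:,:2]-W[:,:2].mean(0)
    a=np.arctan2((lc[:,0]*wc[:,1]-lc[:,1]*wc[:,0]).sum(),(lc*wc).sum())
    R=np.array([[np.cos(a),-np.sin(a)],[np.sin(a),np.cos(a)]]);o=W[:,:2].mean(0)-R@L.mean(0)
    return a,o,R,np.abs(W[:,:2]-(L@R.T+o)).max()
a,o,R,e=fit(loc,W);print("tray yaw",np.degrees(a),o,e)
X=np.c_[loc@R.T+o,np.full(6,.023)];print((proj(S,X)-[160,175])*7+3)
for l in [(-.081,0,.074),(-.087,.028,.092),(-.087,-.028,.092),(-.075,.028,.092),(-.075,-.028,.092),(.105,-.044,.034)]:
    w=np.r_[R@l[:2]+o,l[2]];print(l,w.round(4),((proj(T,w)-[320,220])*6+2.5).round(),((proj(S,w)-[160,175])*7+3).round())
E
```

```text
far_low [0.5414 0.3161 0.0761] 0.0013
near_low [0.5863 0.3217 0.0771] 0.0024
far_in [0.5603 0.0294 0.1451] 0.0091
near_in [0.6331 0.0372 0.1669] 0.0074
far_kink [0.5725 0.0849 0.1304] 0.0033
near_kink [0.6143 0.0899 0.1313] 0.0026
gate_tab? [0.6089 0.1255 0.1879] 0.0005
tray yaw 90.81167165499764 [ 0.47215312 -0.25763518] 0.0010857115799716155
[[191.72257034 259.16684483]
 [262.10785383 206.95950245]
 [277.57955702 266.75565463]
 [346.53759387 214.14123339]
 [364.32852363 274.41749592]
 [451.95757357 282.15117851]]
(-0.081, 0, 0.074) [ 0.4733 -0.3386  0.074 ] [[608. 180.]] [[132. 132.]]
(-0.087, 0.028, 0.092) [ 0.4454 -0.345   0.092 ] [[646. 249.]] [[133.  57.]]
(-0.087, -0.028, 0.092) [ 0.5014 -0.3442  0.092 ] [[631.  99.]] [[ 87. 137.]]
(-0.075, 0.028, 0.092) [ 0.4452 -0.333   0.092 ] [[615. 251.]] [[160.  59.]]
(-0.075, -0.028, 0.092) [ 0.5012 -0.3322  0.092 ] [[600. 100.]] [[114. 140.]]
(0.105, -0.044, 0.034) [ 0.5147 -0.152   0.034 ] [[ 99. 102.]] [[548. 311.]]
```

```bash
cat >> h.py <<'E'
p14=np.radians(14)
def chan(ox,oy,yaw):
    d=np.array([np.cos(yaw),np.sin(yaw),0]);z=np.array([0,0,1.])
    X=d*np.cos(p14)-z*np.sin(p14);Z=d*np.sin(p14)+z*np.cos(p14);Y=np.cross(Z,X)
    return np.array([ox,oy,.045]),np.stack([X,Y,Z],1)
E
cat > ov.py <<'E'
from h import *;import pickle,sys
S,T=pickle.load(open("c0.pkl","rb"))
o,R=chan(float(sys.argv[1]),float(sys.argv[2]),np.radians(float(sys.argv[3])))
L=[]
for s in(1,-1):
    L+=[[(-.252,s*.019,.03),(0,s*.019,.03)],[(-.302,s*.035,.03),(-.252,s*.019,.03)],[(-.252,s*.019,0),(0,s*.019,0)],[(-.302,s*.035,0),(-.302,s*.035,.03)],[(-.302,s*.035,0),(-.252,s*.019,0)]]
L+=[[(-.302,-.035,0),(-.302,.035,0)]]
for x in(-.216,-.204): L+=[[(x,-.025,.098),(x,.025,.098)],[(x,-.025,.06),(x,.025,.06)]]
for c,(x,y,w,h),n in((T,(120,165,150,85),"t"),(S,(285,190,150,100),"s")):
    k=5;im=cv2.resize(c["color"][y:y+h,x:x+w,::-1],None,fx=k,fy=k,interpolation=cv2.INTER_CUBIC)
    for a,b in L:
        q=(proj(c,np.array([o+R@a,o+R@b]))-[x,y])*k+2;q=q.round().astype(int)
        cv2.line(im,tuple(map(int,q[0])),tuple(map(int,q[1])),(0,0,255),1)
    cv2.imwrite(f"pics/ov_{n}{sys.argv[4]}.png",im)
E
python3 ov.py .5647 .3117 97.3 a
```

```text
(no output)
```

View pics/ov_ta.png

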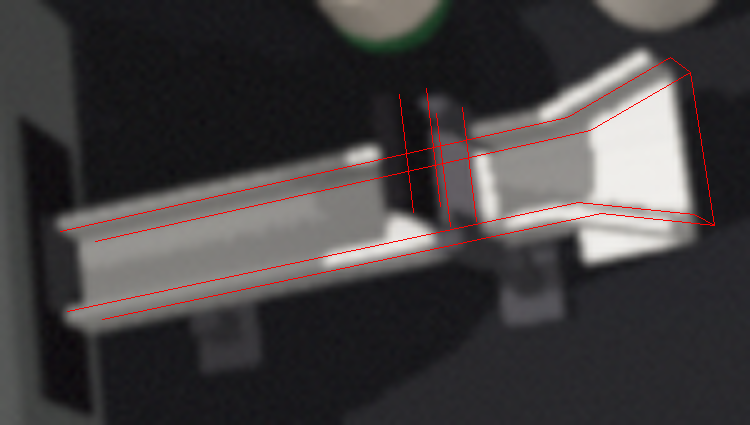

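View pics/ov_sa.png

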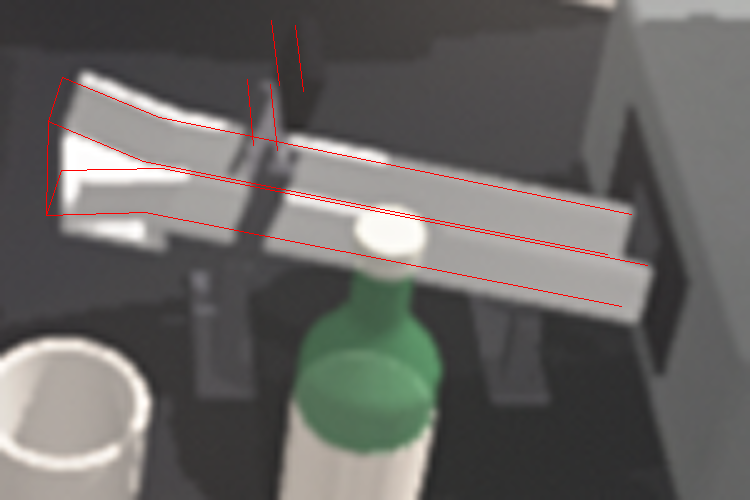

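```bash
python3 ov.py .563 .3195 97.1 b
```

```text
(no output)
```

View pics/ov_tb.png

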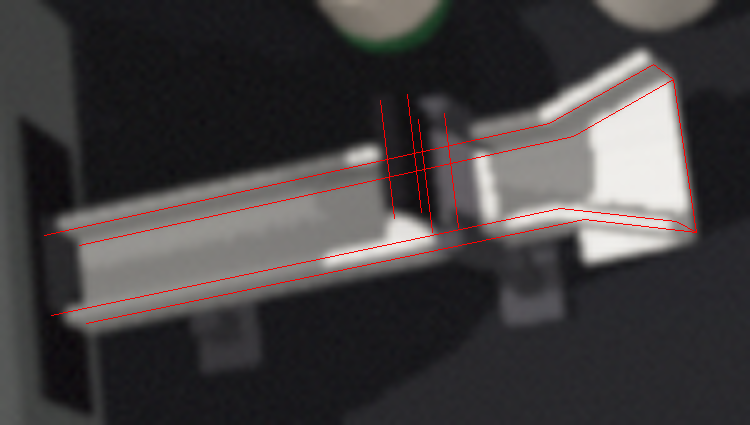

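View pics/ov_sb.png

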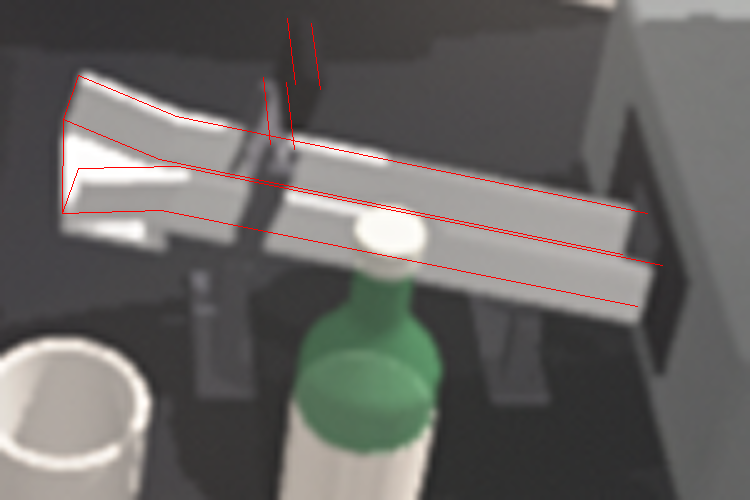

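```bash
cat >> h.py <<'E'
CH=(.563,.3195,np.radians(97.1))
CO,CR=chan(*CH)
def rel(pos,Rm,n=1):
    """pos = TCP target, Rm tool rotation matrix; prints shift (m) and rotvec (deg) in present tool axes"""
    from rig import observe
    s=observe();R0=Rot.from_quat(s['ee_rot']).as_matrix()
    d=R0.T@(np.array(pos)-s['position']);r=Rot.from_matrix(R0.T@Rm).as_rotvec(degrees=True)
    print("t",round(s['t'],2),"tcp",np.round(s['position'],4),"F",np.round(s['force'],1),"w",round(s['grip_width'],4),"j",np.round(s['joint_pos'],2))
    print("delta",np.round(d,4),np.round(r,2),"rows",round(max(np.linalg.norm(d)/.05,np.linalg.norm(r)/8.59),1))
def toolR(xd,zd):
    z=np.array(zd)/np.linalg.norm(zd);x=np.array(xd)-z*np.dot(xd,z);x/=np.linalg.norm(x);return np.stack([x,np.cross(z,x),z],1)
def gate(zc):  # grasp point at channel (-.210,0,zc)
    Rm=toolR(CR[:,0],-CR[:,2]);return CO+CR@[-.210,0,zc]+Rm[:,2]*.0187,Rm
E
python3 - <<'E'
from h import *;import pickle
S,T=pickle.load(open("c0.pkl","rb"))
print("bottle cap",onz(T,181,135,.205),"beaker rim",onz(T,250,152,.085),"tumbler rim",onz(T,375,155,.095),"mic head",onz(T,301,167,.027),"mic tail",onz(T,309,240,.02),"stapler",onz(T,303,285,.04))
print(gate(.083)[0],gate(.16)[0],gate(.128)[0]); print(CO+CR@[-.295,0,0])
rel([.40,.13,.32],gate(.1)[1]); rel(*gate(.17))
E
```

```text
bottle cap [0.71237474 0.17872307 0.205     ] beaker rim [0.7116893  0.04368683 0.085     ] tumbler rim [ 0.69279179 -0.24479772  0.095     ] mic head [ 0.68931262 -0.07665624  0.027     ] mic tail [ 0.51038345 -0.08896573  0.02      ] stapler [ 0.40442612 -0.06960523  0.04      ]
[0.5862626  0.13273665 0.15819361] [0.58396016 0.1512218  0.23290638] [0.58491702 0.14353966 0.20185692]
[0.59837935 0.03545765 0.11636696]
t 0.2 tcp [0.1459 0.6073 0.2044] F [ 0.2  0.9 -0.3] w 0.0855 j [-1.3   0.69 -0.19  1.57  0.16  0.9  -0.22]
delta [-0.4049  0.3586 -0.1151] [ -2.53 -13.78 -20.5 ] rows 11.1
t 0.2 tcp [0.1459 0.6073 0.2044] F [ 0.2  0.9 -0.3] w 0.0855 j [-1.3   0.69 -0.19  1.57  0.16  0.9  -0.22]
delta [-0.3389  0.5316 -0.0378] [ -2.53 -13.78 -20.5 ] rows 12.6
```

```bash
python3 -m handwheel '[-0.03,0.027,-0.015,0,0,0,100, -0.06,0.054,-0.03,0,0,0,100, -0.09,0.08,-0.045,0,0,0,100, -0.12,0.107,-0.06,0,-2,-3,100, -0.15,0.134,-0.075,0,-4,-6,100, -0.18,0.16,-0.09,0,-6,-9,100, -0.21,0.187,-0.1,0,-8,-12,100, -0.24,0.213,-0.11,-1,-10,-15,100]'; python3 -c "
from h import *
rel(*gate(.17))"
```

```text
t: 1.0
position: [0.2985, 0.3228, 0.3154]
ee_rot: [0.695, 0.714, -0.063, 0.061]
force: [-0.3, 0.6, 0.5]
grip_width: 0.0851
t 1.0 tcp [0.2985 0.3228 0.3154] F [-0.3  0.6  0.5] w 0.0851 j [-0.83  0.38 -0.26  1.81  0.2   1.12  0.42]
delta [-0.1615  0.281   0.1012] [-1.45 -3.93 -5.39] rows 6.8
```

```bash
python3 -m handwheel '[-0.024,0.04,0.0,0,0,-1,100, -0.048,0.08,0.0,0,-1,-2,100, -0.072,0.12,0.01,0,-1,-3,100, -0.096,0.16,0.02,-1,-2,-4,100, -0.12,0.2,0.04,-1,-3,-5,100, -0.14,0.24,0.06,-1.4,-4,-5.4,100, -0.161,0.281,0.08,-1.4,-4,-5.4,100, -0.1615,0.281,0.1,-1.4,-4,-5.4,100]'; python3 -c "
from h import *
rel(*gate(.17));rel(*gate(.083))
from rig import capture
import pickle
S=capture('scene');T=capture('top');pickle.dump((S,T),open('c1.pkl','wb'))
a=cv2.resize(T['color'][140:250,120:270,::-1],None,fx=3.6,fy=3.6);b=cv2.resize(S['color'][140:290,280:430,::-1],None,fx=2.6,fy=2.6)
h=min(a.shape[0],b.shape[0]);cv2.imwrite('pics/g1.png',np.hstack([a[:h,:400],b[:h]]))
cv2.imwrite('pics/g1.png',b);cv2.imwrite('pics/g1t.png',a)
"
```

```text
t: 1.8
position: [0.5877, 0.1496, 0.2422]
ee_rot: [0.66, 0.741, -0.081, 0.094]
force: [-0.8, -1.4, -0.3]
grip_width: 0.0854
t 1.8 tcp [0.5877 0.1496 0.2422] F [-0.8 -1.4 -0.3] w 0.0854 j [-0.38  0.66 -0.15  1.54  0.37  1.07  0.98]
delta [ 0.0042 -0.0035 -0.0015] [ 0.06  0.22 -0.56] rows 0.1
t 1.8 tcp [0.5877 0.1496 0.2422] F [-0.8 -1.4 -0.3] w 0.0854 j [-0.38  0.66 -0.15  1.54  0.37  1.07  0.98]
delta [ 0.0045 -0.0036  0.0855] [ 0.06  0.22 -0.56] rows 1.7
```

View pics/g1.png

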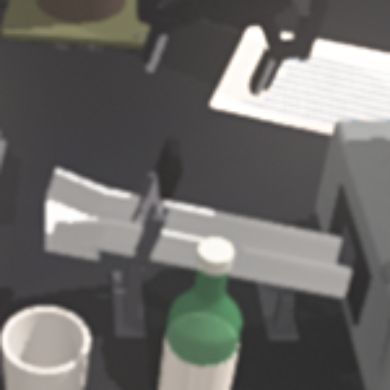

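View pics/g1t.png

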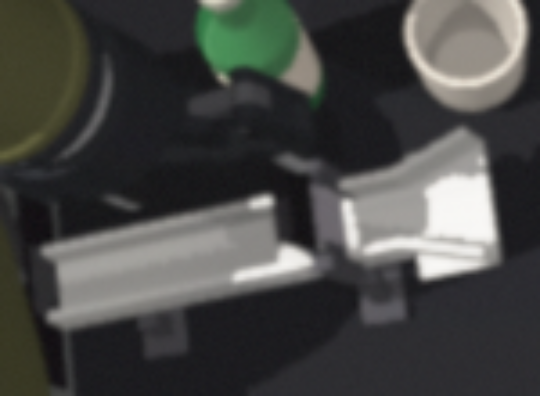

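```bash
python3 -c "
from h import *
from rig import *
import pickle
S,T=pickle.load(open('c1.pkl','rb'))
p=observe()['position'];R=Rot.from_quat(observe()['ee_rot']).as_matrix();print(p)
for q in(p,p-.06*R[:,2],p+.05*R[:,0]-.02*R[:,2]):print((proj(S,q)-[280,140])*2.6,(proj(T,q)-[120,140])*3.6)
cv2.imwrite('pics/s1.png',S['color'][:,:,::-1]);cv2.imwrite('pics/t1.png',T['color'][:,:,::-1])
"
```

```text
[0.58096379 0.15285194 0.23996156]
[[188.43007354 110.90851791]] [[248.04836305 187.97867242]]
[[212.44895877  55.51197926]] [[195.33955494 163.86836411]]
[[250.54274766 105.1440527 ]] [[146.46657939 199.51415778]]
```

View pics/s1.png

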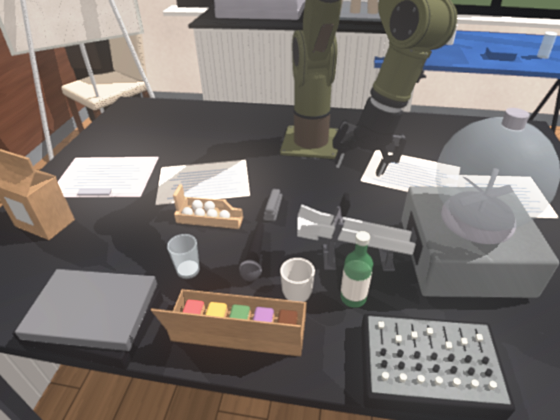

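View pics/t1.png

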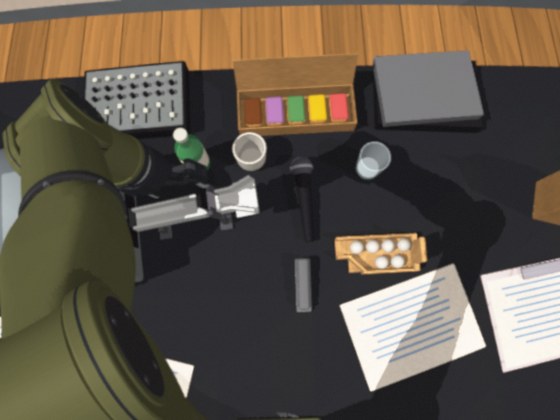

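```bash
python3 -c "
from h import *
from rig import *
print(observe()['t'],observe()['position'],observe()['qd'].round(3))
S=capture('scene');T=capture('top');s=observe()
p=s['position'];R=Rot.from_quat(s['ee_rot']).as_matrix();print(s['t'],p)
out=[]
for c,(x,y) in((S,(300,120)),(T,(120,120))):
    im=cv2.resize(c['color'][y:y+110,x:x+130,::-1],None,fx=3,fy=3,interpolation=cv2.INTER_CUBIC)
    for L,col in((0,(0,0,255)),(.06,(0,255,0))):
        for sx in(-.057,0,.057):
            q=((proj(c,p+sx*R[:,0]-L*R[:,2])-[x,y])*3)[0].round().astype(int);cv2.circle(im,tuple(map(int,q)),3,col,-1)
    out.append(im)
cv2.imwrite('pics/g2.png',np.hstack(out))
"
```

```text
1.9 [0.58096379 0.15285194 0.23996156] [-0.037 -0.052 -0.049 -0.026 -0.015  0.036  0.007]
2.0 [0.58136178 0.15655695 0.24293554]
```

View pics/g2.png

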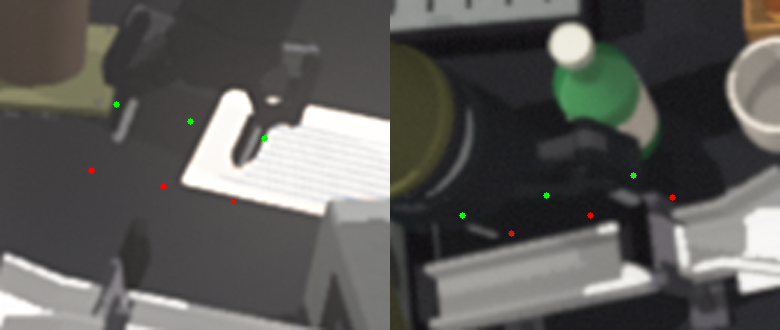

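```bash
python3 -c "
from h import *
from rig import *
import pickle
S,T=pickle.load(open('c1.pkl','rb'));s=observe();p=s['position'];R=Rot.from_quat(s['ee_rot']).as_matrix()
for a,b in(((339.3,166.7),(202.7,187.7)),((379.3,175.7),(155.7,198.7))):
    X,e=tri(S,a,T,b);print(X,e,'in tool',R.T@(X-p))
"
```

```text
[0.57886331 0.11955786 0.2790346 ] 0.0005809672849155253 in tool [-0.04402698 -0.00717222 -0.0262393 ]
[0.56652506 0.21220491 0.25543276] 0.0014922212002121864 in tool [ 0.05236899 -0.00782996 -0.0258686 ]
```

```bash
python3 -m handwheel '[0,0,0,0,0,0,100, 0,0,0,0,0,0,100, 0,0,0,0,0,0,100, 0,0,0,0,0,0,100, 0,0,0,0,0,0,100, 0,0,0,0,0,0,100, 0,0,0,0,0,0,100, 0,0,0,0,0,0,100]'; python3 -c "
from h import *
rel(*gate(.12));rel(*gate(.085))"
```

```text
t: 2.8
position: [0.5822, 0.1555, 0.2429]
ee_rot: [0.657, 0.744, -0.081, 0.091]
force: [0.3, 0.3, -0.2]
grip_width: 0.0854
t 2.8 tcp [0.5822 0.1555 0.2429] F [ 0.3  0.3 -0.2] w 0.0854 j [-0.39  0.65 -0.16  1.55  0.37  1.08  0.98]
delta [-0.002   0.0013  0.0508] [-0.08  0.   -0.01] rows 1.0
t 2.8 tcp [0.5822 0.1555 0.2429] F [ 0.3  0.3 -0.2] w 0.0854 j [-0.39  0.65 -0.16  1.55  0.37  1.08  0.98]
delta [-0.002   0.0014  0.0858] [-0.08  0.   -0.01] rows 1.7
```

```bash
python3 -m handwheel '[-0.001,0.001,0.02,0,0,0,100, -0.002,0.001,0.04,0,0,0,100, -0.002,0.001,0.06,0,0,0,100, -0.002,0.001,0.075,0,0,0,100, -0.002,0.001,0.085,0,0,0,100, -0.002,0.001,0.085,0,0,0,100, -0.002,0.001,0.085,0,0,0,100, -0.002,0.001,0.085,0,0,0,100]'; python3 -c "
from h import *
rel(*gate(.085))
from rig import *
S=capture('scene');T=capture('top')
a=cv2.resize(S['color'][130:240,285:415,::-1],None,fx=3,fy=3,interpolation=cv2.INTER_CUBIC);b=cv2.resize(T['color'][130:240,120:250,::-1],None,fx=3,fy=3,interpolation=cv2.INTER_CUBIC)
cv2.imwrite('pics/g3.png',np.hstack([a,b]))"
```

```text
t: 3.6
position: [0.5865, 0.134, 0.1618]
ee_rot: [0.657, 0.744, -0.08, 0.091]
force: [0.1, 0.3, -0.4]
grip_width: 0.0858
t 3.6 tcp [0.5865 0.134  0.1618] F [ 0.1  0.3 -0.4] w 0.0858 j [-0.36  0.74 -0.14  1.65  0.42  0.89  0.94]
delta [-0.0004 -0.0004  0.0018] [ 0.03 -0.05 -0.01] rows 0.0
```

View pics/g3.png

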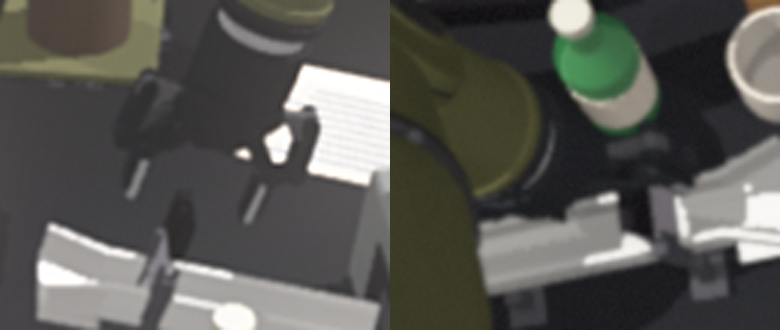

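```bash
python3 -c "
from h import *
from rig import *
S=capture('scene');s=observe();p=s['position'];R=Rot.from_quat(s['ee_rot']).as_matrix()
x,y=310,150
im=cv2.resize(S['color'][y:y+75,x:x+100,::-1],None,fx=8,fy=8,interpolation=cv2.INTER_CUBIC)
def pt(X,col):
    q=((proj(S,X)-[x,y])*8+3.5)[0].round().astype(int);cv2.circle(im,tuple(map(int,q)),3,col,-1)
for sx in(-.0425,.0425):
  for sy in(-.011,.011):
    for z in(-.021,-.043): pt(p+R@[sx,sy,z],(0,0,255))
for X in(-.216,-.204):
  for Y in(-.025,.025):
    for Z in(.06,.098): pt(CO+CR@[X,Y,Z],(0,255,0))
cv2.imwrite('pics/g4.png',im);print(s['t'])"
```

```text
3.75
```

View pics/g4.png

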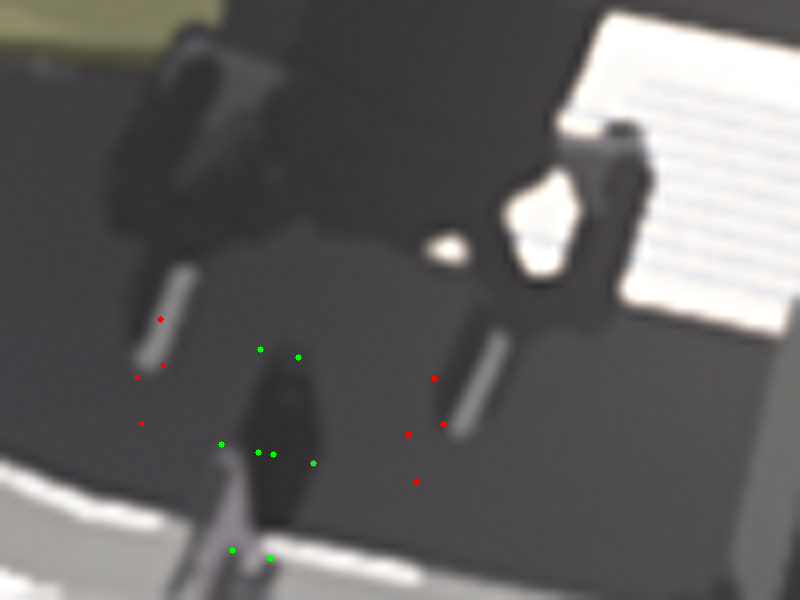

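```bash
python3 -m handwheel '[0,0,0,0,0,0,40, 0,0,0,0,0,0,30, 0,0,0,0,0,0,30, 0,0,0,0,0,0,30, 0,0,0,0,0,0,30, 0,0,0,0,0,0,30, 0,0,0,0,0,0,30, 0,0,0,0,0,0,30]'; cat > look.py <<'E'
from h import *
from rig import *
import sys
x,y,k=int(sys.argv[2]),int(sys.argv[3]),int(sys.argv[4]) if len(sys.argv)>4 else 8
cam=sys.argv[5] if len(sys.argv)>5 else 'scene'
S=capture(cam);s=observe();p=s['position'];R=Rot.from_quat(s['ee_rot']).as_matrix()
im=cv2.resize(S['color'][y:y+600//k,x:x+800//k,::-1],None,fx=k,fy=k,interpolation=cv2.INTER_CUBIC)
def pt(X,col):
    q=((proj(S,X)-[x,y])*k+(k-1)/2)[0].round().astype(int);cv2.circle(im,tuple(map(int,q)),3,col,-1)
pt(p,(0,0,255));pt(p-.0187*R[:,2],(0,255,255))
cv2.imwrite('pics/'+sys.argv[1]+'.png',im);print(s['t'],s['position'].round(4),s['force'].round(2),s['grip_width'])
E
python3 look.py g5 310 150
```

```text
t: 4.55
position: [0.5859, 0.1334, 0.161]
ee_rot: [0.657, 0.744, -0.081, 0.091]
force: [-0.1, -0.4, -0.2]
grip_width: 0.0256
4.6 [0.5858 0.1334 0.1609] [-0.02 -0.39  0.16] 0.025674126192336996
```

View pics/g5.png

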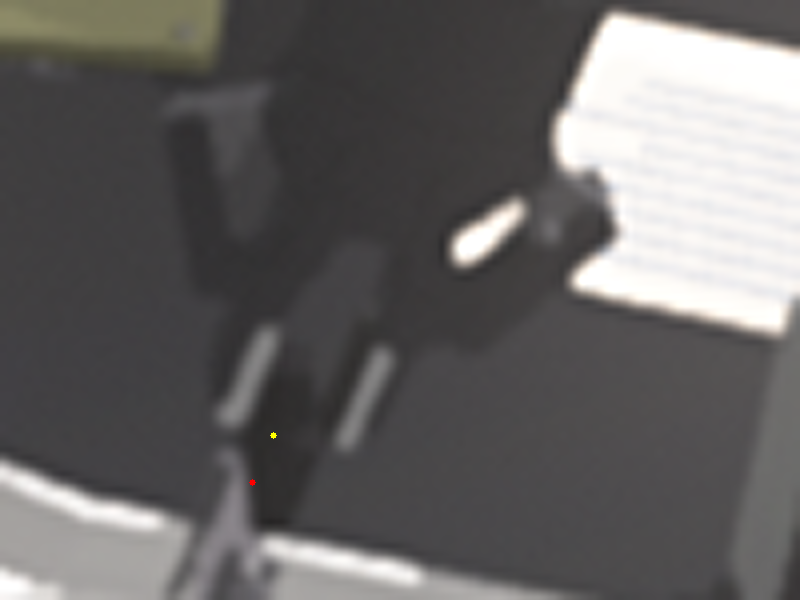

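```bash
python3 -c "
import cv2,numpy as np
im=cv2.imread('pics/g5.png').astype(float)
im=np.clip((im-20)*4,0,255);cv2.imwrite('pics/g5e.png',im.astype(np.uint8))"
```

```text
(no output)
```

View pics/g5e.png

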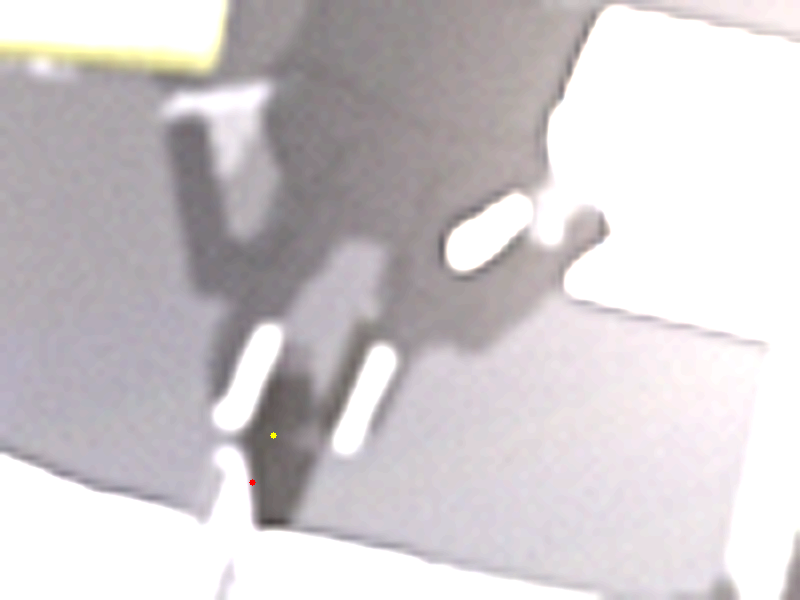

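```bash
python3 -c "
from h import *
import pickle
from scipy.optimize import least_squares
S,T=pickle.load(open('c1.pkl','rb'))
p=np.array([.5816,.1560,.2429]);R=Rot.from_quat([0.657,0.744,-0.081,0.091]).as_matrix()
D=[(S,-1,(339.3,166.7),1),(S,1,(379.3,175.7),1),(T,-1,(202.7,187.7),0),(T,1,(155.7,198.7),0)]
for ye in(-.011,.011):
  def f(q):
    return np.concatenate([proj(c,p+R@[q[0]+s*q[3],q[1]+(.011 if k else ye),q[2]])[0]-np.array(px) for c,s,px,k in D])
  r=least_squares(f,[0,0,0,.045]);print(ye,r.x.round(4),r.fun.round(1))
"
```

```text
-0.011 [-0.0011 -0.0002 -0.0378  0.0473] [-0.1 -0.1  0.7 -0.  -0.   0.2  0.6 -0.3]
0.011 [ 0.0047 -0.0186 -0.0263  0.0482] [-0.2 -0.   0.4 -0.  -0.1  0.2  0.3 -0.2]
```

```bash
python3 -m handwheel '[0,0,0.004,0,0,0,30, 0,0,0.008,0,0,0,30, 0,0,0.012,0,0,0,30, 0,0,0.012,0,0,0,10, 0,0,0.012,0,0,0,0, 0,0,0.012,0,0,0,0, 0,0,0.012,0,0,0,0, 0,0,0.012,0,0,0,0]'; python3 look.py g6 310 150
```

```text
t: 5.4
position: [0.5854, 0.1315, 0.1487]
ee_rot: [0.657, 0.744, -0.081, 0.09]
force: [-0.8, 4.0, -7.7]
grip_width: 0.011
5.45 [0.5855 0.1316 0.1488] [-0.99  4.94 -7.77] 0.011094425218854564
```

View pics/g6.png

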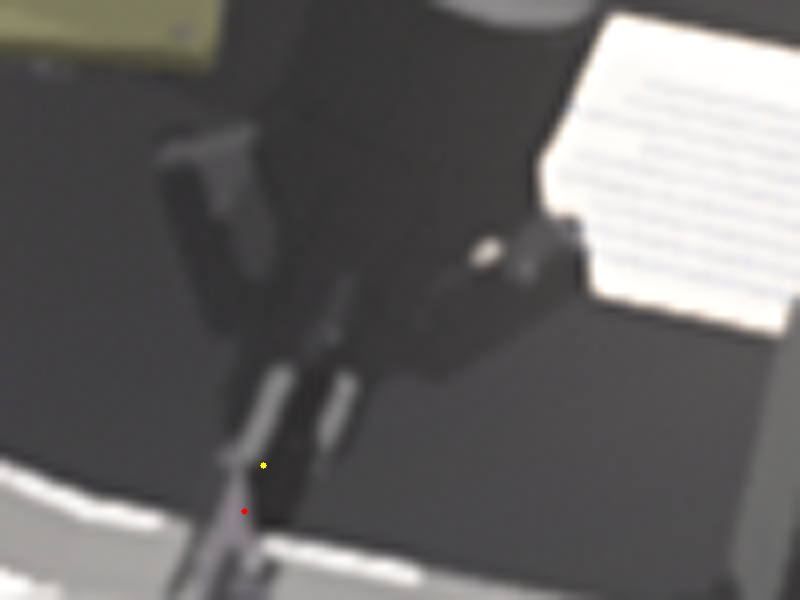

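```bash
python3 -m handwheel '[0,0,-0.006,0,0,0,0, 0,0,-0.012,0,0,0,0, 0,0,-0.018,0,0,0,0, 0,0,-0.024,0,0,0,0, 0,0,-0.030,0,0,0,0, 0,0,-0.036,0,0,0,0, 0,0,-0.041,0,0,0,0, 0,0,-0.044,0,0,0,0]'; python3 look.py g7 310 150
```

```text
t: 6.25
position: [0.5839, 0.1403, 0.1853]
ee_rot: [0.657, 0.744, -0.083, 0.089]
force: [15.3, 0.8, -65.9]
grip_width: 0.0108
6.3 [0.584  0.1404 0.1852] [ 12.31   2.72 -50.05] 0.010665143236819627
```

View pics/g7.png

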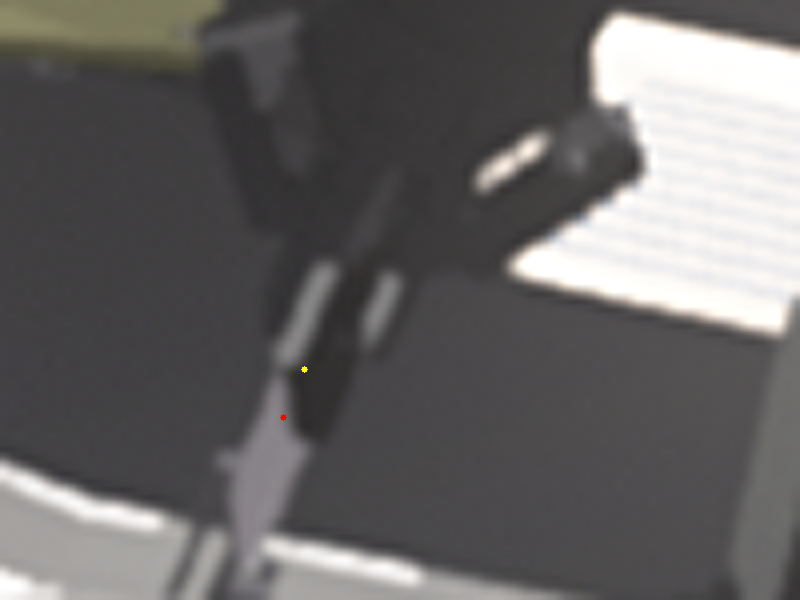

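```bash
python3 -m handwheel '[0,0,0,0,0,0,0, 0,0,0,0,0,0,0, 0,0,0,0,0,0,0, 0,0,0,0,0,0,0, 0,0,0,0,0,0,0, 0,0,0,0,0,0,0, 0,0,0,0,0,0,0, 0,0,0,0,0,0,0]'; python3 look.py g8 310 150; python3 -c "
from h import *
from rig import observe
s=observe();print(s['force'],s['torque'],CR.T@s['force'],s['joint_pos'],s['qd'])"
```

```text
t: 7.1
position: [0.584, 0.1403, 0.1852]
ee_rot: [0.657, 0.744, -0.083, 0.089]
force: [11.0, 0.7, -49.6]
grip_width: 0.0106
7.15 [0.584  0.1403 0.1852] [ 11.72   1.15 -49.32] 0.010970862012020821
[ 11.71763617   1.14887109 -49.3174874 ] [ 3.20703782 -2.25413436  0.54192698] [ 11.63188089 -11.76978678 -47.92712105] [-0.36873282  0.71401505 -0.14513217  1.61916984  0.39810133  0.94768245
  0.95640199] [-2.82198035e-04 -4.05117632e-05 -1.14685127e-03 -6.46109861e-04
  3.20693938e-04  1.02626074e-03  1.66101225e-03]
```

View pics/g8.png

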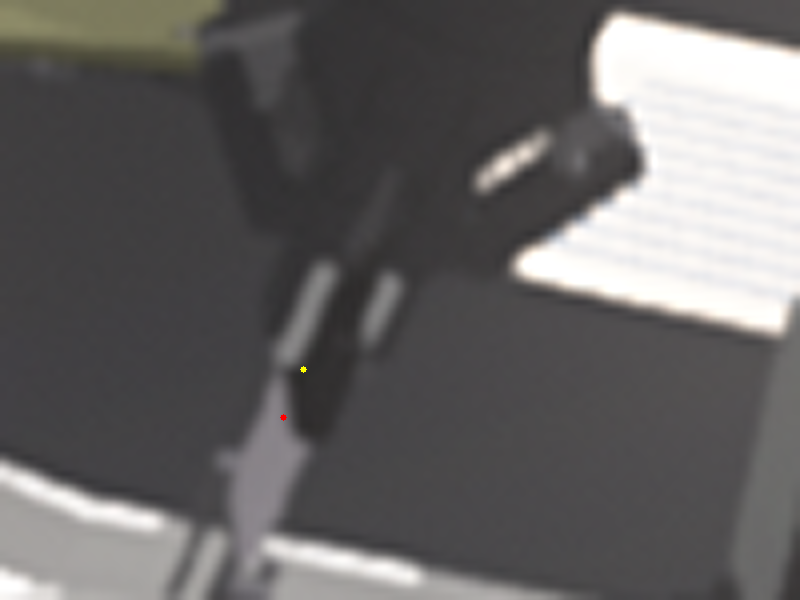

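```bash
python3 -c "
from h import *
from rig import *
import pickle
S=capture('scene');T=capture('top');pickle.dump((S,T),open('c2.pkl','wb'))
for c,x,y,n in((S,310,150,'s'),(T,150,140,'t')):
  k=8;im=cv2.resize(c['color'][y:y+75,x:x+100,::-1],None,fx=k,fy=k,interpolation=cv2.INTER_CUBIC)
  im=np.clip(im.astype(float)*2.5-30,0,255).astype(np.uint8)
  for q,col in((.0,(255,0,0)),(.037,(0,0,255)),(.045,(0,255,0))):
    for X in(-.216,-.204):
      for Y in(-.025,.025):
        for Z in(.06,.098):
          u=((proj(c,CO+CR@[X,Y,Z+q])-[x,y])*k+3.5)[0].round().astype(int);cv2.circle(im,tuple(map(int,u)),4,col,-1)
  cv2.imwrite(f'pics/g9{n}.png',im)"
```

```text
(no output)
```

View pics/g9s.png

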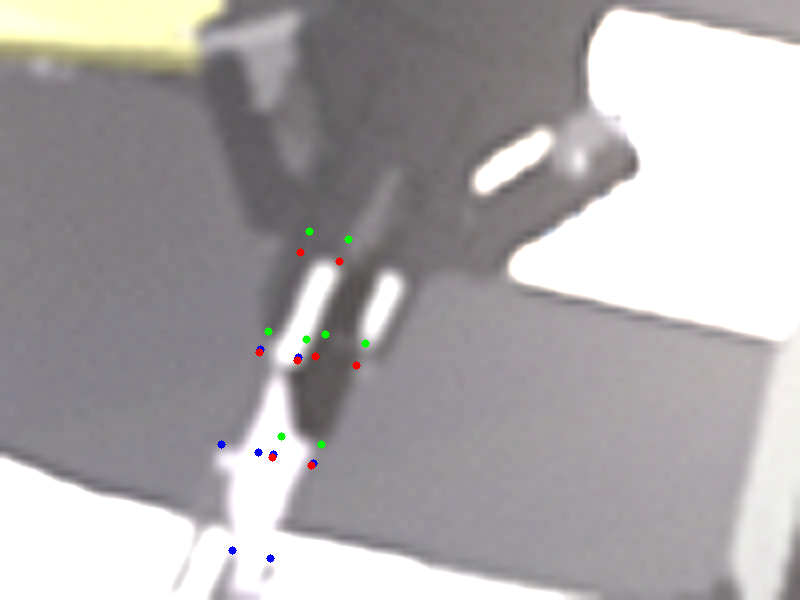

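View pics/g9t.png

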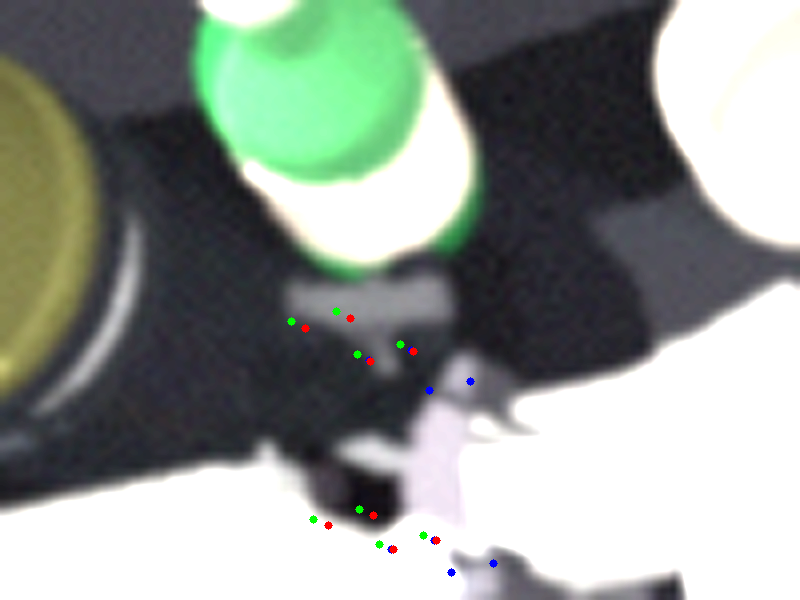

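```bash
python3 -m handwheel '[0,0,0.002,0,0,0,0, 0,0,0.004,0,0,0,0, 0,0,0.005,0,0,0,0, 0,0,0.005,0,0,0,50, 0,0,0.005,0,0,0,100, 0,0,0.004,0,0,0,100, 0,0,0.0,0,0,0,100, 0,0,-0.01,0,0,0,100]'; python3 look.py h1 310 150
```

```text
t: 8.05
position: [0.5846, 0.1428, 0.2026]
ee_rot: [0.657, 0.744, -0.082, 0.091]
force: [-0.3, -0.5, -0.5]
grip_width: 0.0818
8.1 [0.5857 0.1443 0.2045] [-1.02  1.07  0.5 ] 0.08540619844351903
```

View pics/h1.png

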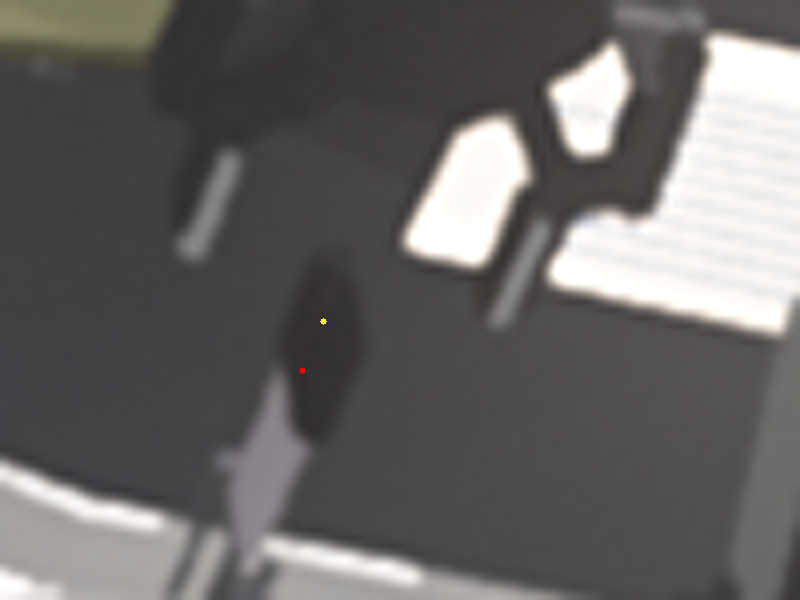

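```bash
cat >> h.py <<'E'
TY=np.radians(90.8);TO=np.array([.4722,-.2576])
def tray_axes(yaw,th):
    d=np.array([np.cos(yaw),np.sin(yaw),0]);z=np.array([0,0,1.])
    x=d*np.cos(th)-z*np.sin(th);zt=d*np.sin(th)+z*np.cos(th);return np.stack([x,np.cross(zt,x),zt],1)
G=np.array([-.081,0,.047])   # TCP in tray frame when gripped
def tip(deg,cx=-.288,cz=.014,cy=0,up=0,G=G,yaw=CH[2]):
    A=tray_axes(yaw,np.radians(deg));L=CO+CR@[cx,cy,cz]+np.array([0,0,up])
    o=L-A@[.105,-.019,.008]
    Rm=np.stack([A[:,0],-A[:,1],-A[:,2]],1);return o+A@G,Rm
def ontable(up,G=G):
    A=tray_axes(TY,0);return np.r_[TO,up]+A@G,np.stack([A[:,0],-A[:,1],-A[:,2]],1)
E
python3 -c "
from h import *
for t in(0,10,24,34,42): print(t,tip(t)[0].round(4))
rel(*tip(42,up=.02));rel(*ontable(.0))"
```

```text
0 [ 0.6013 -0.1414  0.1673]
10 [ 0.6001 -0.1318  0.199 ]
24 [ 0.5973 -0.1097  0.2395]
34 [ 0.5946 -0.0882  0.2646]
42 [ 0.5921 -0.0681  0.2817]
t 8.1 tcp [0.5857 0.1443 0.2045] F [-1.   1.1  0.5] w 0.0854 j [-0.37  0.69 -0.15  1.6   0.39  0.98  0.96]
delta [-0.2287 -0.0196 -0.0434] [  0.11 -28.06  -0.08] rows 4.7
t 8.1 tcp [0.5857 0.1443 0.2045] F [-1.   1.1  0.5] w 0.0854 j [-0.37  0.69 -0.15  1.6   0.39  0.98  0.96]
delta [-0.4138 -0.1714  0.2646] [ 0.89 13.92  6.23] rows 10.4
```

```bash
python3 -m handwheel '[0,0,-0.03,0,0,0,100, 0,0,-0.055,0,0,0,100, -0.01,0,-0.06,0,0,0,100, -0.05,-0.005,-0.06,0,-5,0,100, -0.1,-0.01,-0.06,0,-11,0,100, -0.145,-0.015,-0.055,0,-17,0,100, -0.19,-0.02,-0.05,0,-23,0,100, -0.229,-0.02,-0.045,0,-28,0,100]'; python3 -c "
from h import *
rel(*tip(42,up=.02));rel(*ontable(.10))"
```

```text
t: 8.9
position: [0.5902, -0.0715, 0.3015]
ee_rot: [0.618, 0.699, -0.239, 0.269]
force: [0.7, 0.6, -0.5]
grip_width: 0.0853
t 8.9 tcp [ 0.5902 -0.0715  0.3015] F [ 0.7  0.6 -0.5] w 0.0853 j [-0.41  0.63  0.07  1.69  0.75  1.15  0.91]
delta [ 0.0022  0.0023 -0.0023] [-0.12  0.25  0.03] rows 0.1
t 8.9 tcp [ 0.5902 -0.0715  0.3015] F [ 0.7  0.6 -0.5] w 0.0853 j [-0.41  0.63  0.07  1.69  0.75  1.15  0.91]
delta [-0.0815 -0.1485  0.2832] [ 2.2  42.22  6.  ] rows 6.6
```

```bash
python3 -m handwheel '[-0.012,-0.022,0.04,0.3,6,0.8,100, -0.024,-0.044,0.08,0.6,12,1.6,100, -0.036,-0.066,0.12,0.9,18,2.5,100, -0.048,-0.088,0.16,1.3,24,3.4,100, -0.06,-0.11,0.2,1.6,31,4.4,100, -0.07,-0.13,0.245,2,37,5.2,100, -0.081,-0.148,0.283,2.2,42.2,6,100, -0.0815,-0.1485,0.283,2.2,42.2,6,100]'; python3 -m handwheel '[0,0,0,0,0,0,100, 0,0,0,0,0,0,100, 0,0,0,0,0,0,100, 0,0,0,0,0,0,100, 0,0,0,0,0,0,100, 0,0,0,0,0,0,100, 0,0,0,0,0,0,100, 0,0,0,0,0,0,100]'; python3 -c "
from h import *
rel(*ontable(.05));rel(*ontable(.0))
from rig import capture
import pickle
S=capture('scene');T=capture('top');pickle.dump((S,T),open('c3.pkl','wb'))
a=cv2.resize(S['color'][130:240,150:280,::-1],None,fx=3,fy=3,interpolation=cv2.INTER_CUBIC);b=cv2.resize(T['color'][190:300,320:450,::-1],None,fx=3,fy=3,interpolation=cv2.INTER_CUBIC)
cv2.imwrite('pics/k1.png',np.hstack([a,b]))"
```

```text
t: 9.7
position: [0.4618, -0.3526, 0.1413]
ee_rot: [0.712, 0.702, -0.003, -0.003]
force: [-1.4, 0.6, -0.3]
grip_width: 0.0855
t: 10.5
position: [0.4742, -0.3349, 0.1452]
ee_rot: [0.702, 0.712, 0.001, -0.001]
force: [-0.6, -0.3, -0.3]
grip_width: 0.0853
t 10.5 tcp [ 0.4742 -0.3349  0.1452] F [-0.6 -0.3 -0.3] w 0.0853 j [ 0.72  0.72 -0.31  1.76  0.31  0.72  1.83]
delta [-0.0039 -0.001   0.0482] [ 0.01 -0.23  0.05] rows 1.0
t 10.5 tcp [ 0.4742 -0.3349  0.1452] F [-0.6 -0.3 -0.3] w 0.0853 j [ 0.72  0.72 -0.31  1.76  0.31  0.72  1.83]
delta [-0.0041 -0.001   0.0982] [ 0.01 -0.23  0.05] rows 2.0
```

View pics/k1.png

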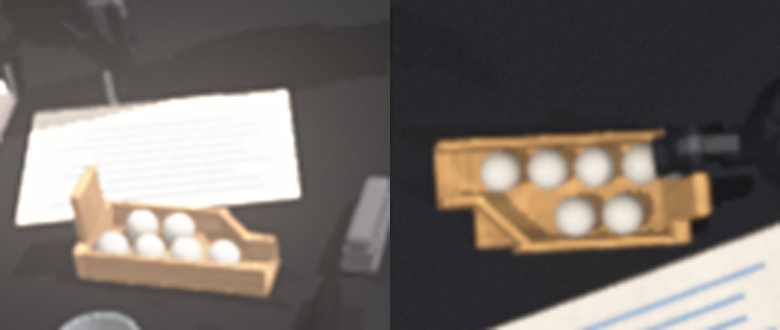

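```bash
python3 -m handwheel '[-0.002,0,0.015,0,0,0,100, -0.004,-0.001,0.03,0,-0.2,0,100, -0.004,-0.001,0.045,0,-0.2,0,100, -0.004,-0.001,0.06,0,-0.2,0,100, -0.004,-0.001,0.075,0,-0.2,0,100, -0.004,-0.001,0.083,0,-0.2,0,100, -0.004,-0.001,0.083,0,-0.2,0,100, -0.004,-0.001,0.083,0,-0.2,0,100]'; python3 look.py k2 150 140 6;python3 look.py k2t 320 200 6 top; python3 -c "
from h import *
rel(*ontable(.0))"
```

```text
t: 11.4
position: [0.4735, -0.3388, 0.0625]
ee_rot: [0.702, 0.712, 0.0, 0.0]
force: [-0.6, 0.2, 0.4]
grip_width: 0.0851
11.45 [ 0.4737 -0.339   0.0628] [-0.39  0.39 -0.28] 0.08538972345682455
11.5 [ 0.4738 -0.339   0.0629] [-0.97  0.59  0.54] 0.0854854697832914
t 11.5 tcp [ 0.4738 -0.339   0.0629] F [-1.   0.6  0.5] w 0.0855 j [ 0.69  0.84 -0.25  1.81  0.37  0.54  1.78]
delta [ 0.0004 -0.0005  0.0159] [ 0.09 -0.    0.02] rows 0.3
```

View pics/k2.png

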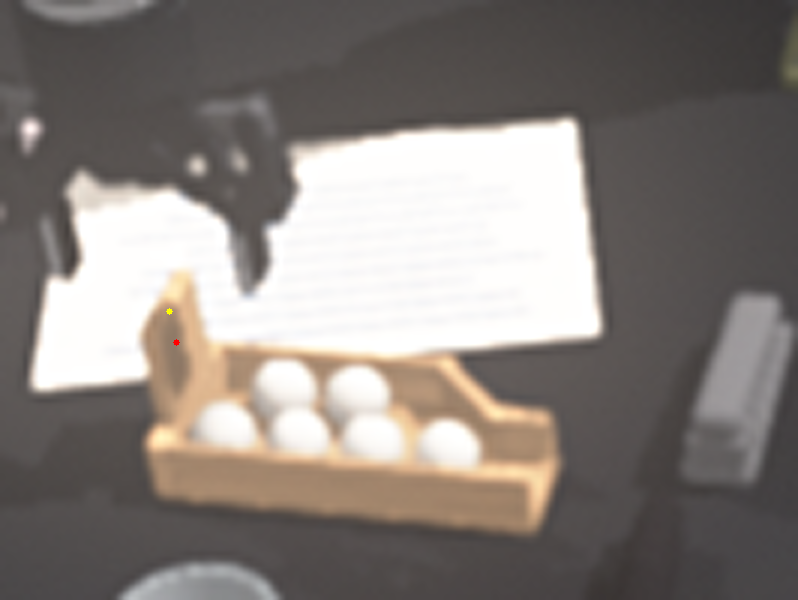

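View pics/k2t.png

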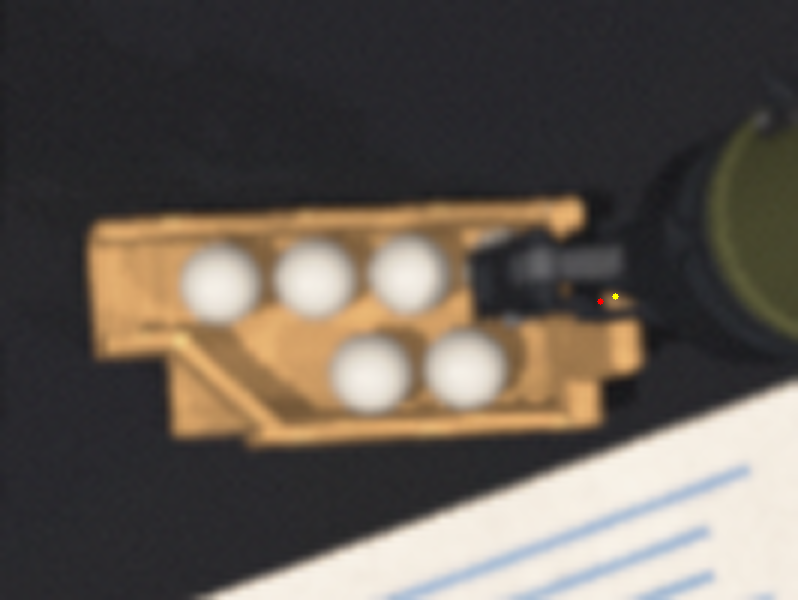

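```bash
python3 -m handwheel '[0,0,0.006,0,0,0,100, 0,0,0.012,0,0,0,100, 0,0,0.016,0,0,0,100, 0,0,0.016,0,0,0,60, 0,0,0.016,0,0,0,35, 0,0,0.016,0,0,0,35, 0,0,0.016,0,0,0,35, 0,0,0.016,0,0,0,35]'; python3 look.py k3 150 140 6
```

```text
t: 12.3
position: [0.4733, -0.3387, 0.0463]
ee_rot: [0.702, 0.712, 0.0, -0.0]
force: [-1.2, -0.3, 0.5]
grip_width: 0.0297
12.35 [ 0.4733 -0.3387  0.0463] [ 0.32 -0.6  -0.21] 0.02969385839456696
```

View pics/k3.png

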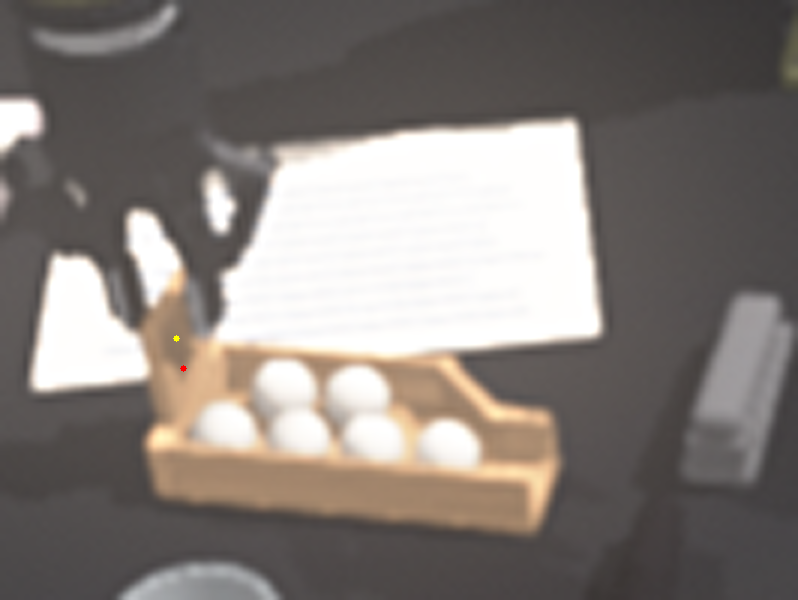

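```bash
python3 -m handwheel '[0,0,0,0,0,0,20, 0,0,0,0,0,0,10, 0,0,0,0,0,0,0, 0,0,0,0,0,0,0, 0,0,0,0,0,0,0, 0,0,0,0,0,0,0, 0,0,-0.002,0,0,0,0, 0,0,-0.005,0,0,0,0]'; python3 look.py k4 150 140 6
```

```text
t: 13.15
position: [0.4725, -0.3381, 0.0505]
ee_rot: [0.702, 0.712, 0.0, -0.001]
force: [0.1, 0.2, -3.6]
grip_width: 0.0108
13.2 [ 0.4729 -0.3383  0.0511] [ 0.14 -0.   -3.55] 0.01097165332341846
```

View pics/k4.png

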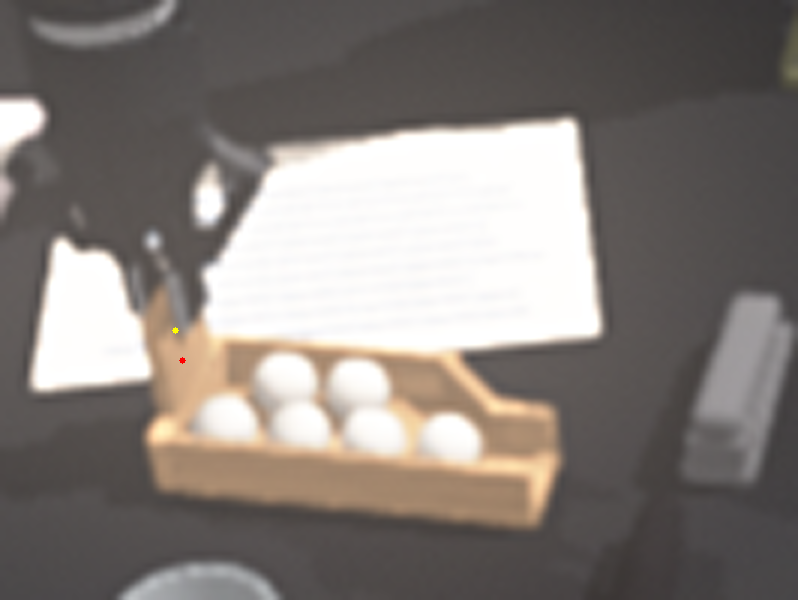

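```bash
python3 -m handwheel '[0,0,-0.003,0,0,0,0, 0,0,-0.009,0,0,0,0, 0,0,-0.018,0,0,0,0, 0,0,-0.03,0,0,0,0, 0,0,-0.042,0,0,0,0, 0,0,-0.053,0,0,0,0, 0,0,-0.061,0,0,0,0, 0,0,-0.065,0,0,0,0]'; python3 look.py k5 150 140 6; sed -i 's/^G=.*/G=np.array([-.081,0,.046])/' h.py; python3 -c "
from h import *
for t in(0,10,20,24,30,34,38,42): print(t,tip(t)[0].round(4))
rel(*tip(0,cx=-.33,up=.03));rel(*tip(10,cx=-.31,up=.02))"
```

```text
t: 14.0
position: [0.4737, -0.339, 0.1174]
ee_rot: [0.702, 0.712, 0.001, 0.001]
force: [-0.7, -0.3, -4.0]
grip_width: 0.0106
14.05 [ 0.4737 -0.3391  0.1175] [ 0.08 -0.6  -2.67] 0.011050793887355333
0 [ 0.6013 -0.1414  0.1663]
10 [ 0.6001 -0.132   0.198 ]
20 [ 0.5983 -0.1173  0.2276]
24 [ 0.5974 -0.1101  0.2386]
30 [ 0.5958 -0.0978  0.2542]
34 [ 0.5947 -0.0887  0.2638]
38 [ 0.5935 -0.079   0.2727]
42 [ 0.5922 -0.0687  0.281 ]
t 14.05 tcp [ 0.4737 -0.3391  0.1175] F [ 0.1 -0.6 -2.7] w 0.0111 j [ 0.71  0.76 -0.29  1.78  0.33  0.65  1.81]
delta [ 0.1553  0.135  -0.0887] [ 0.1   0.02 -6.28] rows 4.5
t 14.05 tcp [ 0.4737 -0.3391  0.1175] F [ 0.1 -0.6 -2.7] w 0.0111 j [ 0.71  0.76 -0.29  1.78  0.33  0.65  1.81]
delta [ 0.184   0.1318 -0.1056] [-0.45 -9.97 -6.27] rows 5.0
```

View pics/k5.png

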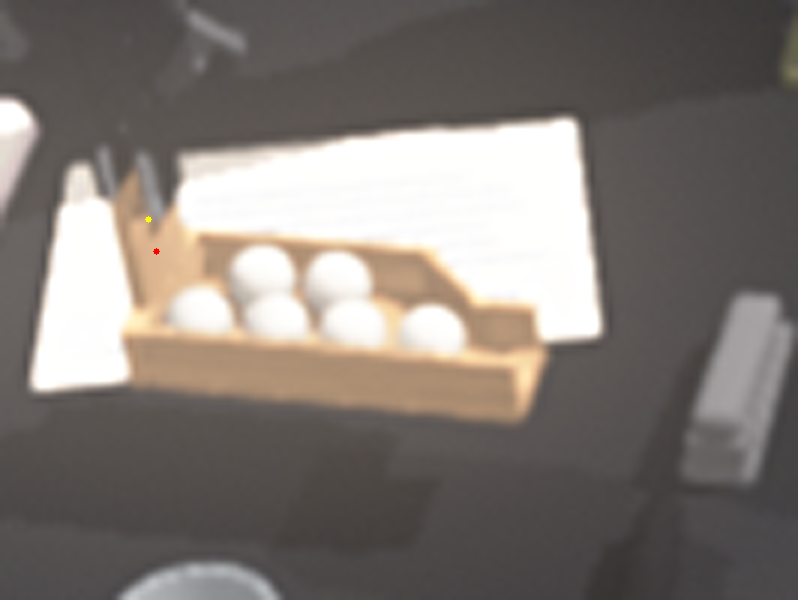

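```bash
python3 -m handwheel '[0.002,0.002,-0.006,0,0,0,0, 0.006,0.005,-0.015,0,0,-0.3,0, 0.013,0.011,-0.026,0,0,-0.7,0, 0.023,0.02,-0.038,0,0,-1.2,0, 0.035,0.03,-0.05,0,0,-1.8,0, 0.047,0.041,-0.06,0,0,-2.4,0, 0.06,0.052,-0.07,0,0,-3,0, 0.072,0.062,-0.076,0,0,-3.5,0]' && python3 -m handwheel '[0.013,0.011,-0.005,0,0,-0.5,0, 0.026,0.022,-0.008,0,0,-1,0, 0.038,0.032,-0.01,0,0,-1.5,0, 0.049,0.042,-0.012,0,0,-2,0, 0.059,0.051,-0.013,0,0,-2.3,0, 0.067,0.058,-0.013,0,0,-2.6,0, 0.073,0.063,-0.013,0,0,-2.7,0, 0.077,0.067,-0.013,0,0,-2.8,0]'; python3 look.py k6 180 120 4; python3 look.py k6t 170 120 3 top; python3 -c "
from h import *
rel(*tip(0,cx=-.33,up=.03));rel(*tip(10,cx=-.31,up=.02))"
```

```text
t: 14.85
position: [0.5359, -0.2641, 0.1935]
ee_rot: [0.679, 0.734, 0.001, 0.0]
force: [0.0, -0.6, -2.6]
grip_width: 0.0107
t: 15.65
position: [0.5953, -0.1836, 0.2051]
ee_rot: [0.662, 0.75, 0.0, -0.0]
force: [0.2, -0.2, -3.3]
grip_width: 0.0109
15.7 [ 0.596  -0.1827  0.2051] [ 0.74  0.83 -2.61] 0.010003724984207863
15.75 [ 0.5956 -0.1833  0.2052] [ 0.25 -0.76 -3.65] 0.010762043684741577
t 15.75 tcp [ 0.5956 -0.1833  0.2052] F [ 0.2 -0.8 -3.6] w 0.0108 j [ 0.42  0.7  -0.35  1.57  0.28  0.93  1.67]
delta [ 0.0002  0.0108 -0.0012] [ 0.03 -0.07  0.08] rows 0.2
t 15.75 tcp [ 0.5956 -0.1833  0.2052] F [ 0.2 -0.8 -3.6] w 0.0108 j [ 0.42  0.7  -0.35  1.57  0.28  0.93  1.67]
delta [ 0.029   0.0109 -0.0181] [  0.03 -10.07   0.07] rows 1.2
```

View pics/k6.png

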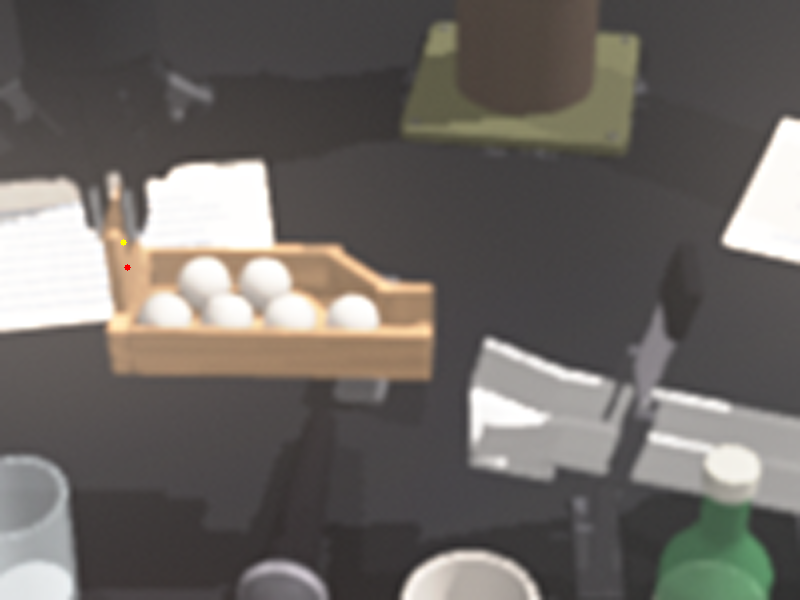

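View pics/k6t.png

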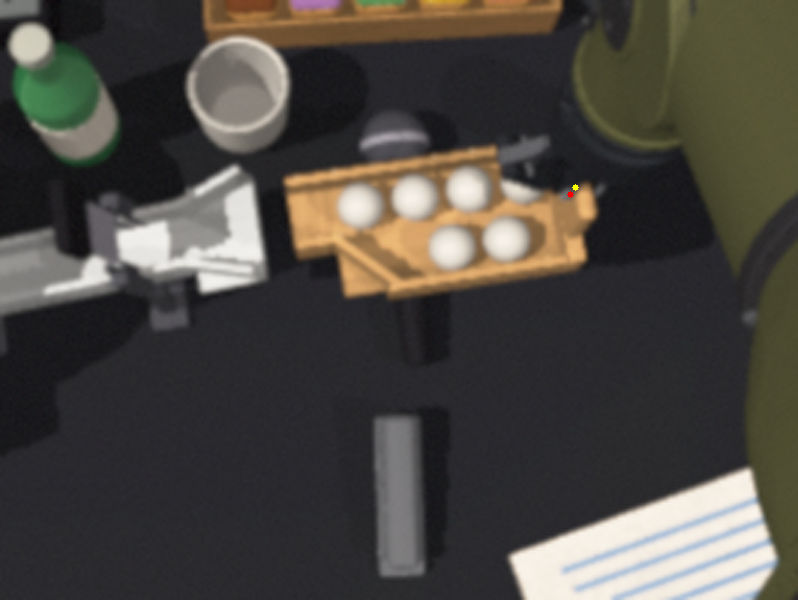

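```bash
cat > chk.py <<'E'
from h import *
from rig import *
import sys
cam,x,y,k,n=sys.argv[1],int(sys.argv[2]),int(sys.argv[3]),int(sys.argv[4]),sys.argv[5]
c=capture(cam);s=observe();R=Rot.from_quat(s['ee_rot']).as_matrix();A=np.stack([R[:,0],-R[:,1],-R[:,2]],1);o=s['position']-A@G
im=cv2.resize(c['color'][y:y+600//k,x:x+800//k,::-1],None,fx=k,fy=k,interpolation=cv2.INTER_CUBIC)
def pt(X,col):
    q=((proj(c,X)-[x,y])*k+(k-1)/2)[0].round().astype(int);cv2.circle(im,tuple(map(int,q)),3,col,-1)
for P in[(.105,-.044,.034),(.105,.006,.034),(.105,-.044,0),(.105,.006,0),(-.087,-.044,.034),(-.087,.044,.034),(.105,-.019,.008)]: pt(o+A@np.array(P),(0,0,255))
pt(CO+CR@[-.288,0,0],(0,255,0));pt(CO+CR@[-.302,.035,0],(0,255,0));pt(CO+CR@[-.302,-.035,0],(0,255,0))
cv2.imwrite(f'pics/{n}.png',im)
L=o+A@[.105,-.019,.008];print('t',s['t'],'lip in channel',(CR.T@(L-CO)).round(4),'bottom',(CR.T@(o+A@[.105,-.019,0]-CO)).round(4),'tilt',np.degrees(np.arccos(A[2,2])).round(2),'F',s['force'].round(1),'w',s['grip_width'])
E
python3 chk.py top 200 150 5 k7; python3 chk.py scene 200 150 4 k7s
```

```text
t 15.8 lip in channel [-0.3379  0.0116  0.0418] bottom [-0.3359  0.0116  0.034 ] tilt 0.03 F [-0.8 -0.5 -3. ] w 0.01049259005992798
t 15.85 lip in channel [-0.3384  0.0118  0.0415] bottom [-0.3365  0.0118  0.0338] tilt 0.03 F [ 0.2 -0.  -2.7] w 0.010680696348448808
```

View pics/k7.png

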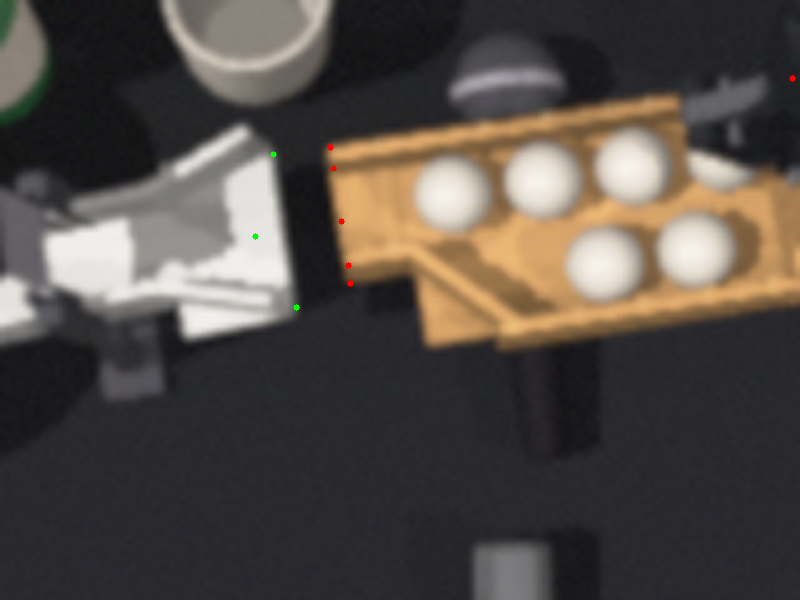

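View pics/k7s.png

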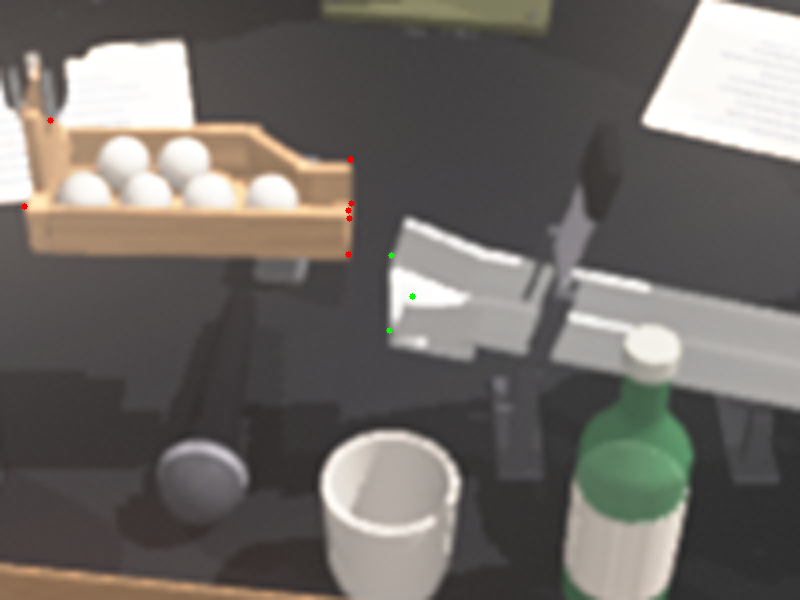

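```bash
python3 -m handwheel '[0.002,0.001,-0.001,0,-0.7,0,0, 0.006,0.003,-0.004,0,-2,0,0, 0.011,0.005,-0.007,0,-4,0,0, 0.017,0.007,-0.01,0,-6,0,0, 0.022,0.009,-0.014,0,-8,0,0, 0.026,0.0105,-0.016,0,-9.2,0,0, 0.029,0.0109,-0.018,0,-10,0,0, 0.029,0.0109,-0.018,0,-10,0,0]'; python3 chk.py top 200 150 5 k8; python3 -c "
from h import *
rel(*tip(14,cx=-.288,cz=.016))"
```

```text
t: 16.65
position: [0.6026, -0.1523, 0.2236]
ee_rot: [0.659, 0.748, -0.057, 0.065]
force: [0.9, -0.0, -3.4]
grip_width: 0.0102
t 16.7 lip in channel [-0.3152  0.0006  0.0336] bottom [-0.3146  0.0006  0.0256] tilt 9.96 F [ 0.7 -0.5 -3.2] w 0.01049753030906664
t 16.7 tcp [ 0.6024 -0.1536  0.2235] F [ 0.7 -0.5 -3.2] w 0.0105 j [ 0.21  0.64 -0.24  1.62  0.4   0.9   1.47]
delta [0.029  0.0004 0.0065] [ 0.03 -4.04  0.06] rows 0.6
```

```bash
python3 -m handwheel '[0.003,0,0,0,-0.5,0,0, 0.008,0,0,0,-1.2,0,0, 0.014,0,0.001,0,-2,0,0, 0.02,0,0.002,0,-3,0,0, 0.025,0,0.004,0,-3.6,0,0, 0.028,0,0.005,0,-4,0,0, 0.029,0,0.006,0,-4,0,0, 0.029,0,0.0065,0,-4,0,0]'; python3 chk.py top 200 150 5 k9; python3 chk.py scene 240 140 5 k9s; python3 -c "
from h import *
rel(*tip(22,cx=-.288,cz=.014));rel(*tip(26,cx=-.288,cz=.014))"
```

```text
t: 17.5
position: [0.5989, -0.1268, 0.2118]
ee_rot: [0.657, 0.744, -0.08, 0.091]
force: [0.4, 0.0, -3.2]
grip_width: 0.0106
t 17.55 lip in channel [-0.2888  0.0005  0.0156] bottom [-0.2888  0.0005  0.0076] tilt 13.98 F [ 0.3 -0.8 -3. ] w 0.010206995791337086
t 17.6 lip in channel [-0.2891  0.0005  0.0156] bottom [-0.2891  0.0005  0.0076] tilt 13.99 F [ 0.5  0.8 -2.9] w 0.010651569752660453
t 17.6 tcp [ 0.5989 -0.1275  0.2119] F [ 0.5  0.8 -2.9] w 0.0107 j [ 0.1   0.65 -0.18  1.68  0.47  0.86  1.33]
delta [ 0.0082  0.0006 -0.0239] [ 0.   -8.01 -0.03] rows 0.9
t 17.6 tcp [ 0.5989 -0.1275  0.2119] F [ 0.5  0.8 -2.9] w 0.0107 j [ 0.1   0.65 -0.18  1.68  0.47  0.86  1.33]
delta [ 0.013   0.0006 -0.0363] [  0.   -12.01  -0.03] rows 1.4
```

View pics/k9.png

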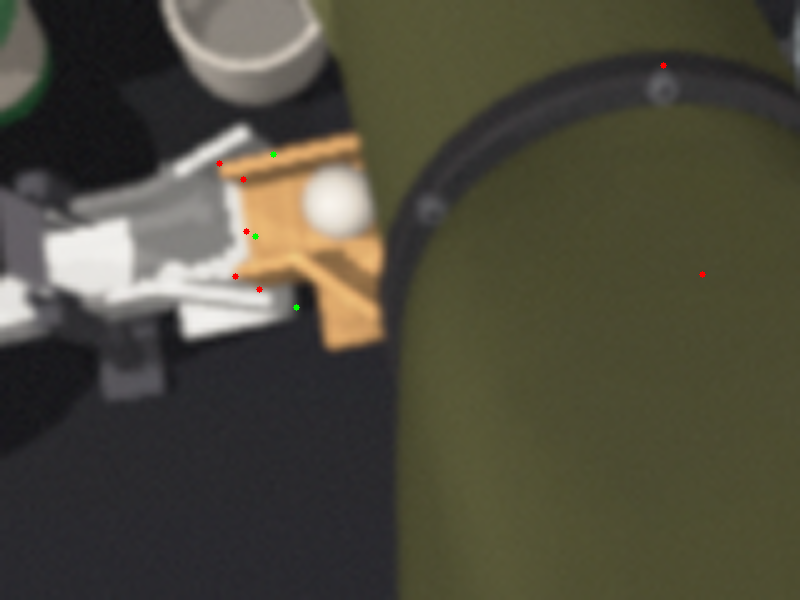

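View pics/k9s.png

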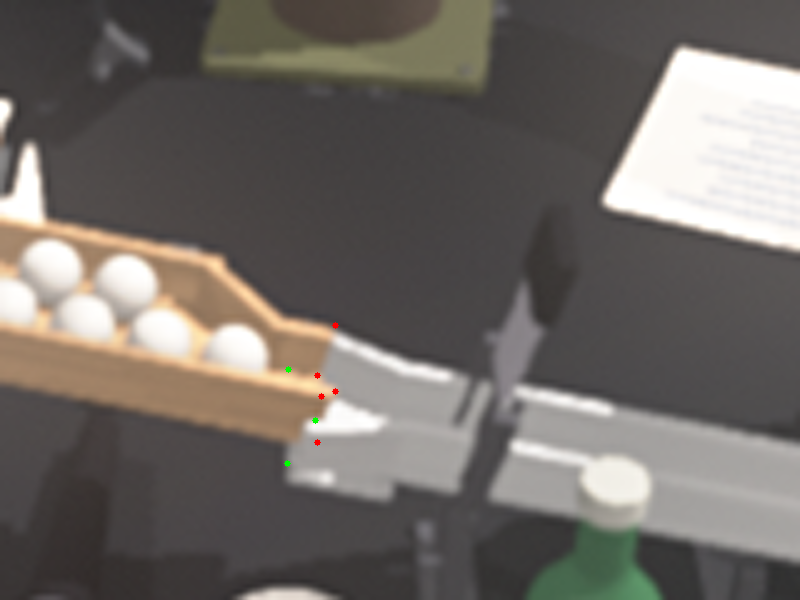

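```bash
python3 -m handwheel '[0.001,0,-0.002,0,-0.8,0,0, 0.002,0.0003,-0.006,0,-2,0,0, 0.003,0.0006,-0.01,0,-3.4,0,0, 0.005,0.0006,-0.0145,0,-4.8,0,0, 0.006,0.0006,-0.0185,0,-6.2,0,0, 0.0075,0.0006,-0.022,0,-7.4,0,0, 0.0082,0.0006,-0.0239,0,-8,0,0, 0.0082,0.0006,-0.0239,0,-8,0,0]'; python3 chk.py scene 240 140 5 m1; python3 -c "
from h import *
rel(*tip(26,cx=-.288,cz=.014));rel(*tip(28,cx=-.288,cz=.014))"
```

```text
t: 18.4
position: [0.598, -0.112, 0.2332]
ee_rot: [0.649, 0.736, -0.126, 0.143]
force: [0.2, -0.3, -4.0]
grip_width: 0.0104
t 18.45 lip in channel [-0.287  -0.      0.0143] bottom [-0.2881 -0.      0.0064] tilt 21.98 F [ 0.1 -1.3 -2.6] w 0.010589424315717806
t 18.45 tcp [ 0.5979 -0.1128  0.2332] F [ 0.1 -1.3 -2.6] w 0.0106 j [-0.06  0.62 -0.1   1.7   0.57  0.91  1.18]
delta [ 0.0022 -0.0002 -0.0125] [ 0.03 -4.02  0.05] rows 0.5
t 18.45 tcp [ 0.5979 -0.1128  0.2332] F [ 0.1 -1.3 -2.6] w 0.0106 j [-0.06  0.62 -0.1   1.7   0.57  0.91  1.18]
delta [ 0.0041 -0.0001 -0.0189] [ 0.04 -6.02  0.05] rows 0.7
```

View pics/m1.png

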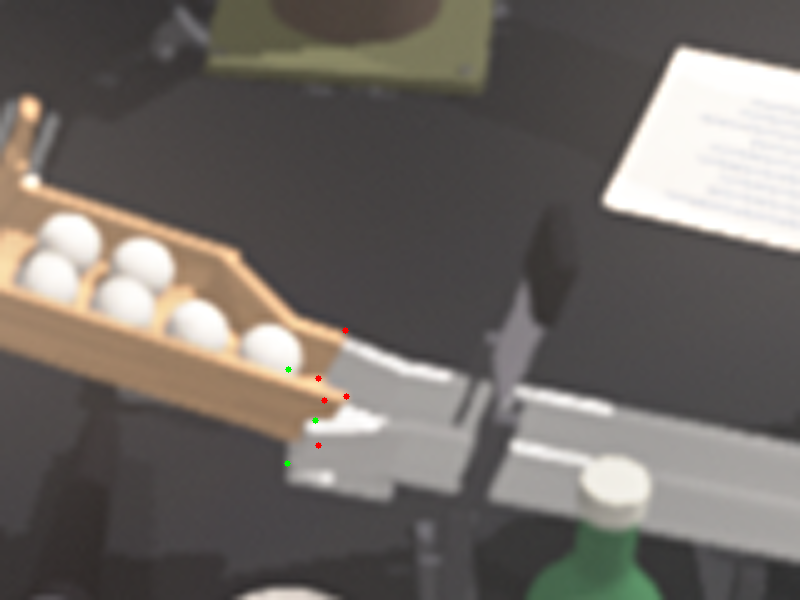

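```bash
python3 -m handwheel '[0,0,-0.002,0,-0.6,0,0, 0,0,-0.004,0,-1.2,0,0, 0.001,0,-0.006,0,-1.9,0,0, 0.001,0,-0.008,0,-2.6,0,0, 0.002,0,-0.01,0,-3.2,0,0, 0.002,0,-0.012,0,-3.8,0,0, 0.003,0,-0.014,0,-4.4,0,0, 0.003,0,-0.0157,0,-5,0,0]'; python3 chk.py scene 240 140 5 m2; python3 -c "
from h import *
rel(*tip(29,cx=-.288,cz=.014));rel(*tip(32,cx=-.288,cz=.014))"
```

```text
t: 19.25
position: [0.5968, -0.1041, 0.2467]
ee_rot: [0.643, 0.729, -0.154, 0.175]
force: [0.4, -0.6, -1.8]
grip_width: 0.011
t 19.3 lip in channel [-2.874e-01 -2.000e-04  1.430e-02] bottom [-2.892e-01 -2.000e-04  6.500e-03] tilt 26.99 F [ 0.1 -0.1 -3.2] w 0.010403481404421547
t 19.3 tcp [ 0.5969 -0.1034  0.2467] F [ 0.1 -0.1 -3.2] w 0.0104 j [-0.15  0.62 -0.05  1.71  0.63  0.95  1.09]
delta [ 0.0009 -0.0004 -0.0061] [ 0.07 -2.01  0.07] rows 0.2
t 19.3 tcp [ 0.5969 -0.1034  0.2467] F [ 0.1 -0.1 -3.2] w 0.0104 j [-0.15  0.62 -0.05  1.71  0.63  0.95  1.09]
delta [ 0.0035 -0.0004 -0.0157] [ 0.07 -5.01  0.07] rows 0.6
```

View pics/m2.png

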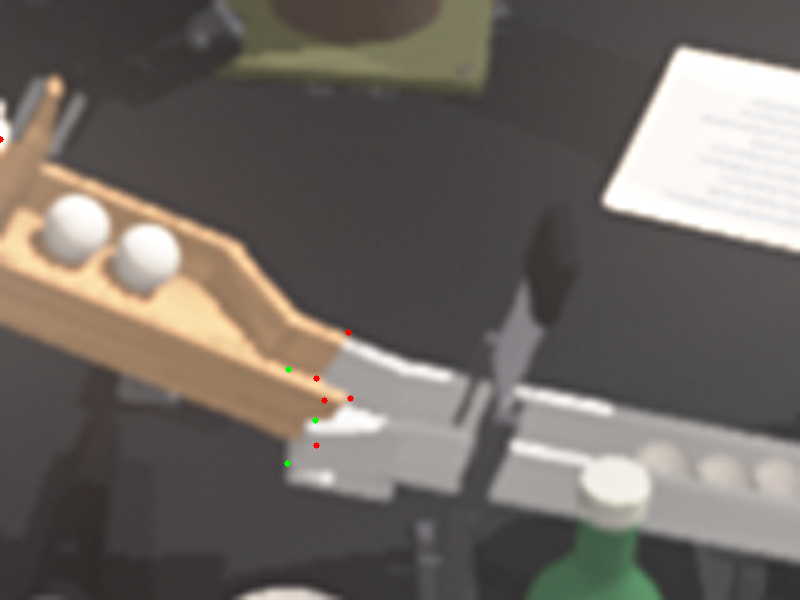

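```bash
python3 -m handwheel '[0,0,-0.002,0,-0.6,0,0, 0.001,0,-0.004,0,-1.2,0,0, 0.001,0,-0.006,0,-1.9,0,0, 0.002,0,-0.008,0,-2.6,0,0, 0.002,0,-0.01,0,-3.2,0,0, 0.003,0,-0.012,0,-3.8,0,0, 0.003,0,-0.014,0,-4.4,0,0, 0.0035,0,-0.0157,0,-5,0,0]'; python3 -c "
from h import *
rel(*tip(37,cx=-.288,cz=.014))"
```

```text
t: 20.1
position: [0.5956, -0.0942, 0.2592]
ee_rot: [0.636, 0.721, -0.182, 0.207]
force: [-0.4, -0.2, -2.6]
grip_width: 0.0108
t 20.1 tcp [ 0.5956 -0.0942  0.2592] F [-0.4 -0.2 -2.6] w 0.0108 j [-0.24  0.62 -0.01  1.71  0.69  1.    1.01]
delta [ 0.0048 -0.0002 -0.0164] [ 0.04 -4.99  0.01] rows 0.6
```

```bash
python3 -m handwheel '[0,0,-0.002,0,-0.6,0,0, 0.001,0,-0.004,0,-1.2,0,0, 0.002,0,-0.006,0,-1.9,0,0, 0.002,0,-0.008,0,-2.6,0,0, 0.003,0,-0.01,0,-3.2,0,0, 0.004,0,-0.012,0,-3.8,0,0, 0.0045,0,-0.014,0,-4.4,0,0, 0.005,0,-0.0164,0,-5,0,0]'; python3 chk.py scene 240 140 5 m3; python3 -c "
from h import *
rel(*tip(41,cx=-.288,cz=.014))"
```

```text
t: 20.9
position: [0.5939, -0.0813, 0.2704]
ee_rot: [0.628, 0.711, -0.21, 0.238]
force: [-0.6, 0.2, -2.8]
grip_width: 0.0103
t 20.95 lip in channel [-2.868e-01 -2.000e-04  1.410e-02] bottom [-0.2899 -0.0003  0.0067] tilt 36.98 F [-0.2  1.1 -1.9] w 0.010729462629301304
t 20.95 tcp [ 0.5941 -0.0803  0.2703] F [-0.2  1.1 -1.9] w 0.0107 j [-0.32  0.64  0.02  1.71  0.73  1.06  0.93]
delta [ 0.002  -0.0004 -0.0124] [ 0.09 -4.02  0.06] rows 0.5
```

View pics/m3.png

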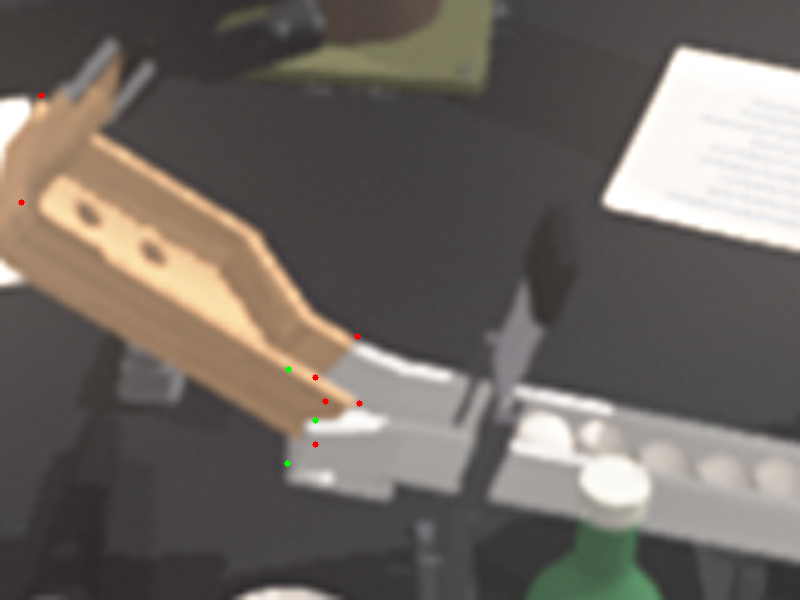

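```bash
python3 look.py m4 300 190 6; python3 look.py m4t 110 150 5 top
```

```text
21.0 [ 0.5941 -0.0805  0.2702] [-0.04 -0.77 -2.69] 0.010903423960459822
21.05 [ 0.594  -0.081   0.2702] [-0.1  -0.75 -2.19] 0.010452237305461562
```

View pics/m4.png

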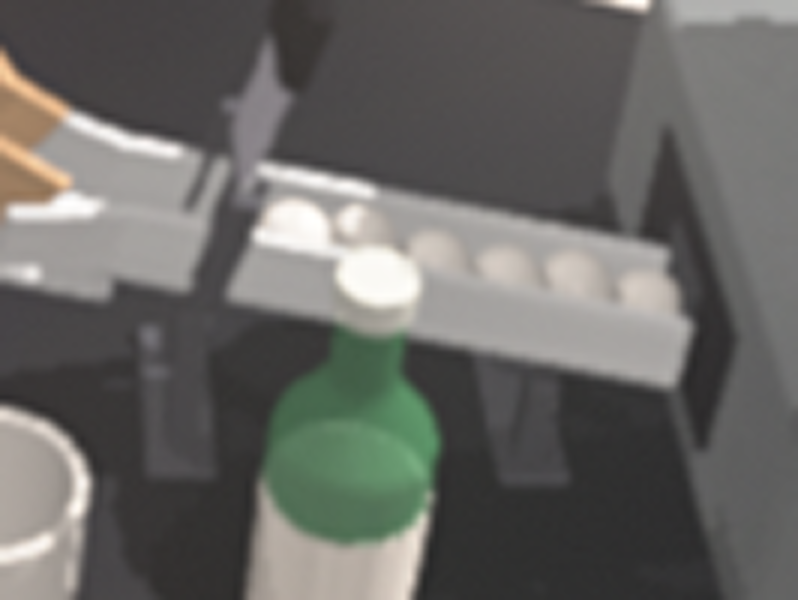

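View pics/m4t.png

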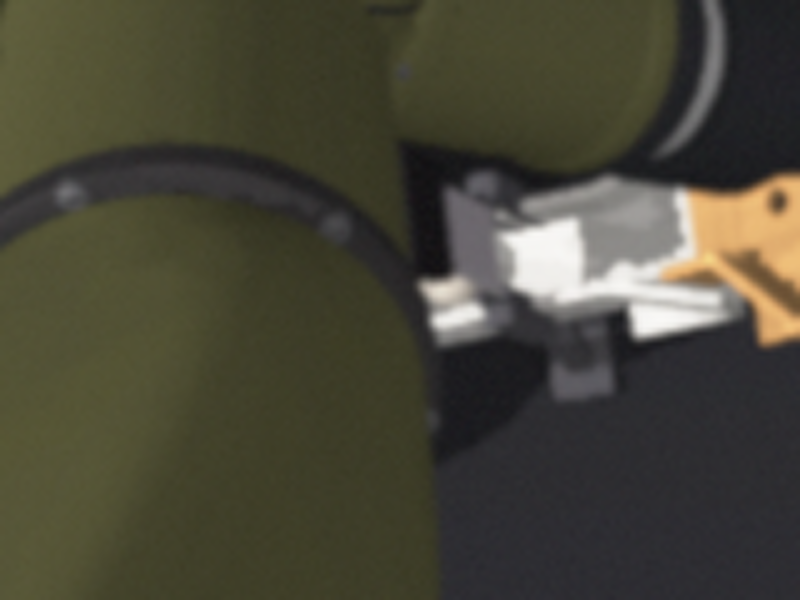

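```bash
python3 -c "
from h import *
rel(*tip(37,up=.05));rel(*tip(10,cx=-.36,up=.05))"
```

```text
t 21.05 tcp [ 0.594  -0.081   0.2702] F [-0.1 -0.7 -2.2] w 0.0105 j [-0.32  0.64  0.02  1.71  0.73  1.06  0.93]
delta [-0.0306 -0.0003 -0.0399] [ 0.06 -0.05  0.04] rows 1.0
t 21.05 tcp [ 0.594  -0.081   0.2702] F [-0.1 -0.7 -2.2] w 0.0105 j [-0.32  0.64  0.02  1.71  0.73  1.06  0.93]
delta [-0.094  -0.0004  0.0767] [ 0.05 26.95  0.06] rows 3.1
```

```bash
python3 -m handwheel '[-0.006,0,-0.008,0,0,0,0, -0.015,0,-0.02,0,0,0,0, -0.024,0,-0.031,0,0,0,0, -0.03,0,-0.039,0,0,0,0, -0.037,0,-0.03,0,2,0,0, -0.044,0,-0.015,0,5,0,0, -0.052,0,0,0,9,0,0, -0.06,0,0.014,0,13,0,0]'; python3 chk.py scene 200 140 5 n1; python3 -c "
from h import *
rel(*tip(0,cx=-.38,up=.03));rel(*ontable(.1))"
```

```text
t: 21.85
position: [0.601, -0.1378, 0.296]
ee_rot: [0.647, 0.734, -0.136, 0.155]
force: [-0.8, -0.4, -1.2]
grip_width: 0.0107
t 21.9 lip in channel [-3.376e-01  2.000e-04  6.170e-02] bottom [-3.39e-01  2.00e-04  5.38e-02] tilt 24.05 F [-0.5 -7.2 -0.5] w 0.010397858410975652
t 21.9 tcp [ 0.6    -0.1463  0.297 ] F [-0.5 -7.2 -0.5] w 0.0104 j [-0.04  0.56 -0.06  1.62  0.54  1.02  1.29]
delta [-0.0451  0.0025  0.1061] [-0.04 24.05 -0.55] rows 2.8
t 21.9 tcp [ 0.6    -0.1463  0.297 ] F [-0.5 -7.2 -0.5] w 0.0104 j [-0.04  0.56 -0.06  1.62  0.54  1.02  1.29]
delta [-0.0997 -0.148   0.2097] [ 1.28 24.03  5.66] rows 5.5
```

View pics/n1.png

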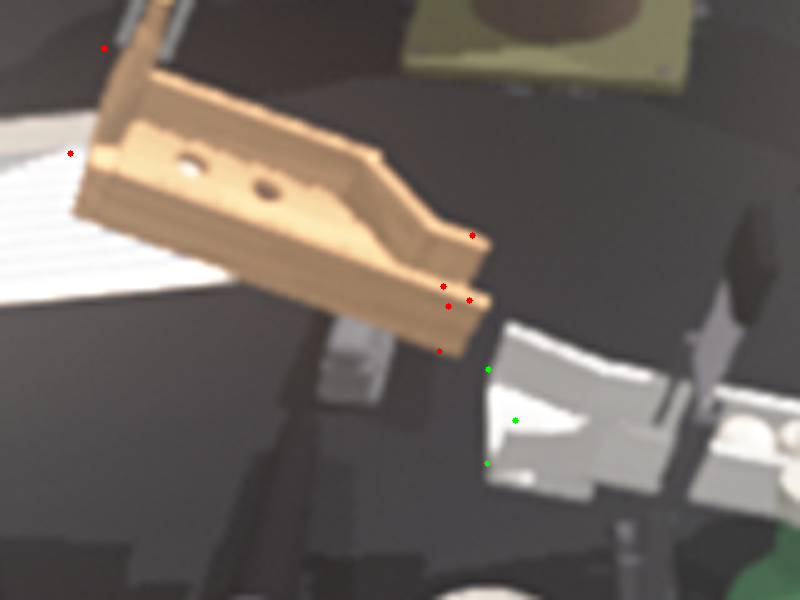

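```bash
python3 -m handwheel '[-0.006,-0.008,0.012,0,2,0.3,0, -0.018,-0.025,0.036,0.2,5,0.9,0, -0.032,-0.046,0.066,0.4,8.5,1.7,0, -0.047,-0.07,0.1,0.6,12,2.6,0, -0.062,-0.093,0.133,0.8,15.5,3.5,0, -0.076,-0.113,0.161,1,19,4.3,0, -0.088,-0.131,0.186,1.2,22,5.1,0, -0.095,-0.141,0.2,1.2,23.5,5.5,0]'; python3 -m handwheel '[-0.001,-0.002,0.002,0,0.2,0.1,0, -0.002,-0.003,0.004,0,0.4,0.1,0, -0.002,-0.003,0.004,0,0.4,0.1,0, -0.002,-0.003,0.004,0,0.4,0.1,0, -0.002,-0.003,0.004,0,0.4,0.1,0, -0.002,-0.003,0.004,0,0.4,0.1,0, -0.002,-0.003,0.004,0,0.4,0.1,0, -0.002,-0.003,0.004,0,0.4,0.1,0]'; python3 -c "
from h import *
rel(*ontable(.005));rel(*ontable(.0))"; python3 chk.py scene 150 140 5 n2
```

```text
t: 22.7
position: [0.4783, -0.3265, 0.15]
ee_rot: [0.7, 0.714, -0.004, 0.002]
force: [0.4, -0.1, -2.0]
grip_width: 0.0107
t: 23.5
position: [0.479, -0.3236, 0.147]
ee_rot: [0.698, 0.716, -0.0, 0.0]
force: [0.2, 0.2, -2.2]
grip_width: 0.0107
t 23.5 tcp [ 0.479  -0.3236  0.147 ] F [ 0.2  0.2 -2.2] w 0.0107 j [ 0.68  0.71 -0.28  1.77  0.28  0.7   1.84]
delta [-0.0148 -0.006   0.096 ] [0.01 0.04 0.66] rows 1.9
t 23.5 tcp [ 0.479  -0.3236  0.147 ] F [ 0.2  0.2 -2.2] w 0.0107 j [ 0.68  0.71 -0.28  1.77  0.28  0.7   1.84]
delta [-0.0148 -0.006   0.101 ] [0.01 0.04 0.66] rows 2.0
t 23.55 lip in channel [-0.4469  0.1256 -0.0457] bottom [-0.4449  0.1256 -0.0534] tilt 0.04 F [ 0.5  0.5 -2.6] w 0.010172811556063832
```

View pics/n2.png

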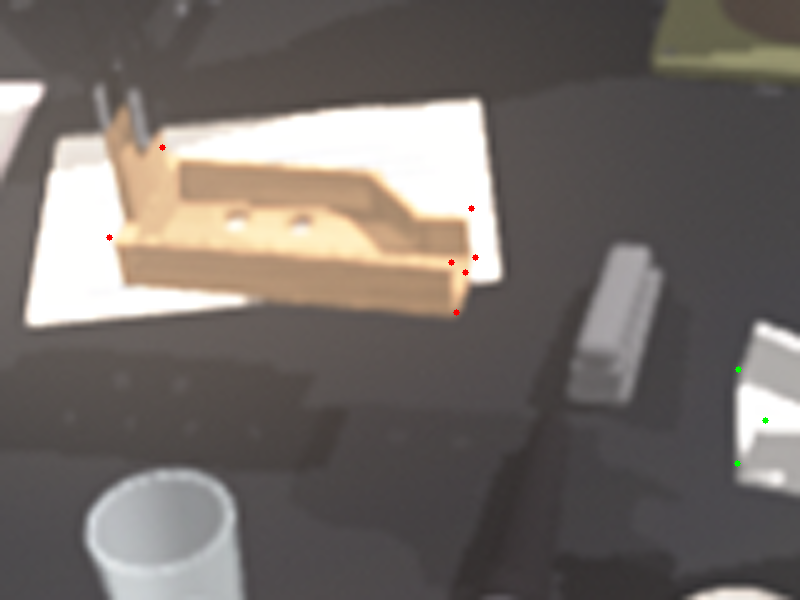

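```bash
python3 -m handwheel '[-0.004,-0.002,0.01,0,0,0.2,0, -0.008,-0.003,0.024,0,0,0.4,0, -0.012,-0.005,0.04,0,0,0.6,0, -0.0148,-0.006,0.055,0,0,0.66,0, -0.0148,-0.006,0.069,0,0,0.66,0, -0.0148,-0.006,0.081,0,0,0.66,0, -0.0148,-0.006,0.09,0,0,0.66,0, -0.0148,-0.006,0.093,0,0,0.66,0]'; python3 -c "
from h import *
rel(*ontable(.0))"
```

```text
t: 24.35
position: [0.473, -0.3381, 0.0527]
ee_rot: [0.702, 0.712, -0.0, -0.001]
force: [-0.4, 1.0, -2.4]
grip_width: 0.0107
t 24.35 tcp [ 0.473  -0.3381  0.0527] F [-0.4  1.  -2.4] w 0.0107 j [ 0.67  0.85 -0.22  1.81  0.34  0.51  1.81]
delta [-0.0005  0.0004  0.0067] [-0.06 -0.02  0.01] rows 0.1
```

```bash
python3 -m handwheel '[0,0,0.002,0,0,0,0, 0,0,0.004,0,0,0,0, 0,0,0.0055,0,0,0,0, 0,0,0.0065,0,0,0,0, 0,0,0.007,0,0,0,0, 0,0,0.007,0,0,0,0, 0,0,0.007,0,0,0,0, 0,0,0.007,0,0,0,0]'; python3 chk.py scene 150 160 6 n3
```

```text
t: 25.15
position: [0.4734, -0.3389, 0.0471]
ee_rot: [0.702, 0.712, -0.0, 0.0]
force: [-0.9, -1.1, -1.5]
grip_width: 0.0106
t 25.2 lip in channel [-0.4371  0.1309 -0.1462] bottom [-0.4352  0.1309 -0.154 ] tilt 0.06 F [-0.2  0.1 -1.7] w 0.010480269457997203
```

View pics/n3.png

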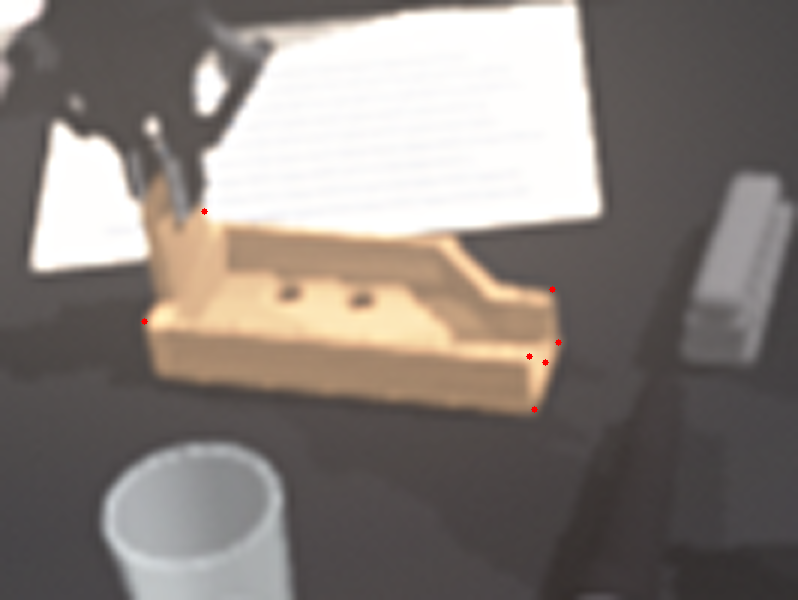

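```bash
python3 -m handwheel '[0,0,0.001,0,0,0,0, 0,0,0.002,0,0,0,0, 0,0,0.002,0,0,0,0, 0,0,0.002,0,0,0,0, 0,0,0.002,0,0,0,0, 0,0,0.002,0,0,0,0, 0,0,0.002,0,0,0,0, 0,0,0.002,0,0,0,0]'
```

```text
t: 26.0
position: [0.4735, -0.339, 0.0464]
ee_rot: [0.702, 0.712, -0.0, 0.001]
force: [-2.8, -0.3, 11.4]
grip_width: 0.0106
```

```bash
python3 -m handwheel '[0,0,-0.001,0,0,0,0, 0,0,-0.001,0,0,0,20, 0,0,-0.001,0,0,0,40, 0,0,-0.001,0,0,0,70, 0,0,-0.001,0,0,0,100, 0,0,-0.001,0,0,0,100, 0,0,-0.001,0,0,0,100, 0,0,-0.001,0,0,0,100]'; python3 -m handwheel '[0,0,-0.005,0,0,0,100, 0,0,-0.015,0,0,0,100, 0,0,-0.03,0,0,0,100, 0,0,-0.05,0,0,0,100, 0,0,-0.075,0,0,0,100, 0,0,-0.1,0,0,0,100, 0,0,-0.125,0,0,0,100, 0,0,-0.14,0,0,0,100]'; python3 -m handwheel '[0,0,0,0,0,0,100, 0,0,0,0,0,0,100, 0,0,0,0,0,0,100, 0,0,0,0,0,0,100, 0,0,0,0,0,0,100, 0,0,0,0,0,0,100, 0,0,0,0,0,0,100, 0,0,0,0,0,0,100]';python3 - <<'E'
from h import *
from rig import *
for n in("scene","top"): cv2.imwrite(f"pics/z_{n}.png",capture(n)["color"][:,:,::-1])
S=capture("scene");cv2.imwrite("pics/z_c.png",cv2.resize(S["color"][180:280,290:423,::-1],None,fx=6,fy=6,interpolation=cv2.INTER_CUBIC))
E
```

```text
t: 26.8
position: [0.4733, -0.3387, 0.0459]
ee_rot: [0.702, 0.712, -0.0, 0.0]
force: [-0.7, 0.5, 0.9]
grip_width: 0.0855
t: 27.6
position: [0.4741, -0.3391, 0.1889]
ee_rot: [0.702, 0.712, 0.0, 0.002]
force: [-0.2, -0.6, -0.2]
grip_width: 0.0855
t: 28.4
position: [0.4733, -0.3386, 0.1858]
ee_rot: [0.702, 0.712, -0.0, 0.0]
force: [0.6, -0.5, 0.1]
grip_width: 0.0855
```

View pics/z_scene.png

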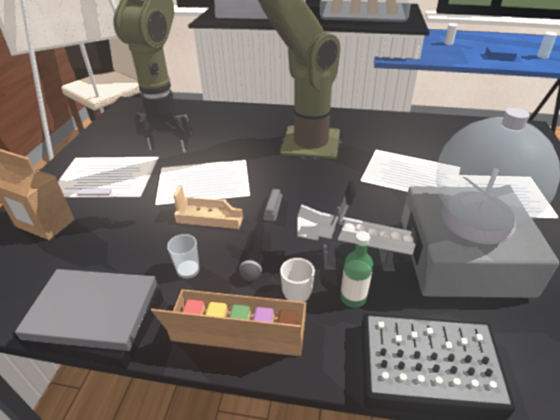

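View pics/z_top.png

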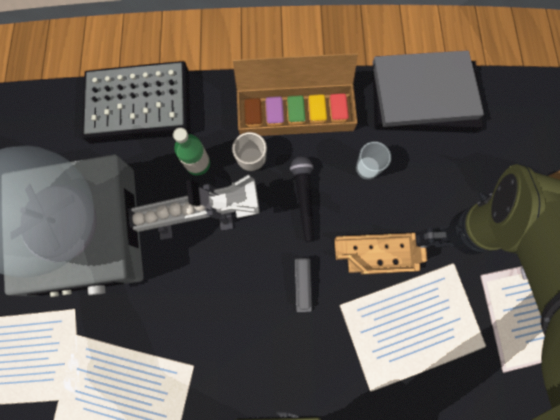

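View pics/z_c.png

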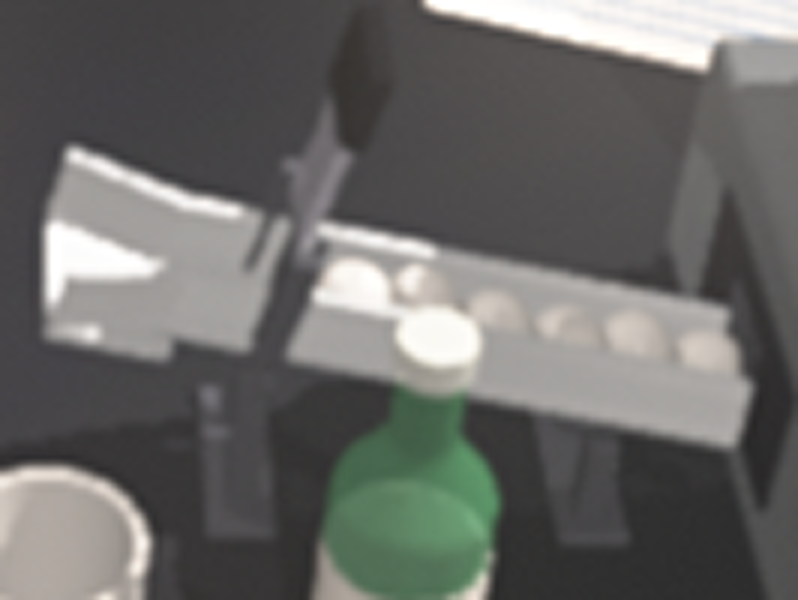

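```bash
python3 -c "
from rig import *
print(finish_job())"
```

```text
the job is handed in; nothing more can be done
None
```

I finished the job and handed it in about 28.6 s into the 61 s allowed; no verdict came back.

**What I did**
- **Gate:** I pulled it up until it stopped.
- **Tray:** I carried it by its tab to the inlet and tipped it slowly. By 27° four balls had run out, and by 37° all six had.
- **Setting down:** I put the empty tray back where it had stood, let go of it and raised the gripper about 14 cm above it.

**Last checks, from both pictures and the robot's state**
- **Balls:** All six lie in single file in the groove between the gate and the machine. I judged this by eye and did not measure each ball's position.
- **Tray:** It stands flat and empty; it took about 11 N of downward push before I let go.
- **Bystanders:** All stand where they were, as far as the pictures show.
- **Gripper:** It is open and the force on it is near zero.

**Where readings disagreed**
- **Gate height:** The tool rose only about 38 mm while pulling. The gate held a steady 48 N, so it was against a stop. In the pictures the tab's lower edge fits 45 mm and its top edge about 40 mm. I take it to be above 38 mm but have no direct reading.
- **Finger position:** In the pictures the fingertips sat about 20 mm farther back along the tool than the reported tool point. I gripped both tabs lower to allow for this, and both grips held.

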